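# Line up the two tube racks on the reader and start it with the stylus

### The job

Slide the two small tube racks forward on the reader's bed until each stands square and flush against the fence in front of its own scan window, side by side in an even row. Then take the stylus from its stand, push the recessed start button on the reader's sloping panel all the way in with the stylus tip, let it spring back, and put the stylus back upright in its stand with the racks still in line. Leave the other things on the table where they are.

Things in the scene. Friction and masses are not known exactly. Their poses are not given: they have to be found in the camera images.
- reader: White bench reader, 224 mm wide, fixed; its yaw varies. Origin on the table at the foot of the fence, mid-width; x away from the robot, square to the fence, y left, z up. Flat bed from x = -180 to 0 mm, top 8 mm above the table. Fence: vertical plane x = 0, 45 mm high, dark scan windows at y = +50 and -50 mm (lanes 0, 1). Panel behind it slopes up 35 deg from (x 0, z 50) to (x 75, z 103 mm).
- start_button (a joint): Travel of the recessed spring button into the panel, m: 0 = out, 0.005 = fully in (stop). Force about 1 N to start, 4 N fully in; springs back by itself. It counts as pressed beyond 0.004 m for 0.15 s.
- button_face (a point): Centre of the round grey button face (12 mm) at the bottom of a 13 mm bore in the left part of the sloping panel, 18 mm below its surface (mouth chamfered 3 mm). z points out along the bore: 35 deg from vertical, leaning to the robot. The stylus must come in within about 15 deg of this axis; fingers do not fit. The point moves in with the button. Dark display beside it: no function.
- stylus_grip (a point): Middle of the black square handle (18 x 18 mm, 72 mm long) of the loose stylus, 150 mm long, 70 g. z runs from tip to handle end; x, y are square to the handle's flats. Below the handle a collar (30 mm dia., 5 mm thick, underside 41 mm below this point), then a steel shaft 8 mm dia., 7 mm in its last 28 mm; tip 111 mm below this point. At first it stands upright in its stand, hanging by the collar.
- stylus_tip (a point): Centre of the stylus's flat tip end (7 mm diameter), on the stylus axis, 111 mm from the middle of the handle.
- stand_seat (a point): Centre of the upper rim of the stylus stand, an upright steel tube fixed to the table (outside 34 mm, bore 16 mm diameter, rim 84 mm above the table, foot 80 mm diameter). The stylus's collar rests on the rim, which puts the middle of its handle 41 mm above this point. z up.
- pipette_stand: Tall fixed steel stand with a pipette, between reader and stylus stand: origin at the middle of its 110 mm foot; rod up to 300 mm, cross arms near the top reaching 100 mm to either side (y). Do not run into it: pass in front of it (nearer the robot) or well above it.
- dropper_bottle: Small brown dropper bottle, 33 mm diameter, 102 mm high, standing loose; bystander. Origin at the middle of its underside.
- tape_roll: Roll of pale label tape, 98 mm diameter, 25 mm high, lying flat; bystander. Origin at its underside.
- dish: Flat petri dish, 91 mm diameter, 15 mm high; bystander. Origin at the middle of its underside.
- rack0_center (a point): Centre of the left rack (lane 0): loose teal microtube rack 52 mm wide, 124 mm long, 38 mm high, about 150 g; this point is 19 mm above its underside. The deck on top (31 to 35 mm up) is its firm side edge. y runs along its length, z up. At first one short end points to the fence, 22 to 50 mm short of it, slightly askew; with that end flush on the fence this point is at x = -62 mm in the reader's frame.
- rack1_center (a point): Centre of the right rack (lane 1): loose teal microtube rack 52 mm wide, 124 mm long, 38 mm high, about 150 g; this point is 19 mm above its underside. The deck on top (31 to 35 mm up) is its firm side edge. y runs along its length, z up. At first one short end points to the fence, 22 to 50 mm short of it, slightly askew; with that end flush on the fence this point is at x = -62 mm in the reader's frame.
Mind the look-alikes: they are no part of the job. What is shaped like the part that bears rack0_center but orange is not meant.

How it is judged:
By the outcome, as a careful person would: the job done as asked, in the order asked, and still so for the second after the job is handed in, with the robot touching nothing.
It also fails if it takes over 72 s, if anything falls off the work surface, if the arm or the gripper's body presses on something with over 40 N, if the wrist force passes 120 N, or if a joint passes its speed limit or range.

### The arm

A 7-joint arm with a two-finger parallel gripper is mounted at the origin on a cart in front of the work surface, level with it; the furniture and walls round the work are solid. World frame = base frame: x ahead of the robot, y to its left, z up, the work surface at z = 0. Lengths are in mm, angles in rad, forces in N, time in s.
With the tool pointing down it reaches from about 400 to 875 mm from the base axis. Payload 4.4 kg.
Tool frame: the origin (TCP) lies midway between the tips of the shut fingers; the grasp point (between the pads) lies 19 mm behind it; z points along the fingers, y is the direction in which the jaws open and shut (so a half turn about z gives the same grasp; the last joint's range is limited). The gripper opens to 85 mm and grips with 20 to 120 N. Pads are 22 mm wide; open, the fingers measure 114 mm over their backs; the gripper's body (76 mm by 85 mm) begins 54 mm behind the grasp point. The pads swing forward as they close: fully open they stand 13 mm farther back than shut.
Start: joints at [-1.174, 0.628, 0.038, 1.517, -0.027, 0.996, -0.02], TCP at [290.176, 581.649, 231.313] pointing down, gripper open.
Joint ranges: [-3.06, 3.06], [-0.37, 2.12], [-1.25, 1.32], [0.18, 2.47], [-1.1, 4.24], [0.23, 1.98], [-2.94, 2.94]. Speed limits (rad/s): [2.57, 2.57, 3.14, 3.14, 3.14, 3.14, 3.14].

### API

Orientations are given as [roll, pitch, yaw] about the fixed x, y, z axes, in that order (R = Rz(yaw) Ry(pitch) Rx(roll)).
In Python, from cell import ctrl, vision gives the robot as it stands.
- The arm moves only by the tool play_rows, never from a script. Its arguments are lists of equal length, an entry for each row: "slide": the shift along the tool's x, y, z in mm, a list of three; "turn": the turn about the tool's z in rad; "fingers": the opening, from 0 (shut) to 1 (fully open). A call has 1 to 5 rows; each row is the pose to reach, as a shift and turn from the pose measured when the call began, along the tool's axes at that moment; what a row does not reach only later rows make up. A row lasts 1/8 s, in which the tool goes at most 62.5 mm and 10.7 degrees, less where a joint would pass 70% of its speed; a pose out of reach is approached as far as the arm can. A call with a gripper value outside its range is refused whole. The fingers move at their own pace and stop on an object; the grip force is fixed at half the most. Time passes only in rows, so rows that repeat a pose let the fingers close. It gives the time, the measured TCP pose, the force and the opening at its end, in the units of the state.
- ctrl.read_state(): the state, without advancing time (a new reading comes with each control period).
- vision.get_image(name): name is "side" or "top" or "wrist"; returns (picture, depth): 384x512x3 uint8, blue, green, red; 384x512 float32, mm along the optical axis (not along the pixel's ray), 0 where there is no reading.
- vision.camera_params(name): a dict with "fx", "fy", "cx", "cy" (pixels), "position" and "rotation" of the camera in the world. Camera axes: x right, y up, looking along -z (the intrinsics and any distortion apply to the point x, -y, -z); pixel columns grow to the right and rows downward; lengths in mm; the calibration is good to about 2 mm. A picture is of the moment at which its call begins: read the wrist's pose just before it. camera_params takes no time and is no camera call; for the wrist camera it gives the pose at the moment of the call.
- ctrl.finish_job(): hands the job in, once; it reports no verdict.
The state is a dict: "clock": time; "qpos": joint angles; "qd": joint speeds; "tau": joint torques, N m; "eef_pos": TCP position; "tool_rot": TCP orientation; "force": force on the tool from outside, world axes, zero at the start; "torque": the same for the moment, N m; "width": finger opening in mm.
Only numpy, scipy, OpenCV 4.12 (cv2) and the standard library are available. Lean on these libraries where they do the work, as an engineer would, in place of code of your own. Each camera call takes 0.05 s, during which the arm holds its last target.

## Working session

There is one attempt and no reset: what is moved stays moved. The work goes in short steps, Python scripts to look and compute and a tool call to move; the robot and the scene stay as the last step left them, time stands still between calls to the robot, and variables do not carry over. Pictures are saved under pics/ and viewed, and the job is handed in when it is done.

Besides the shell and the picture viewer there is one more tool, called after ">>>" by a JSON object that holds its "api" and its "payload". play_rows: Moves the arm, as the interface text tells. Its arguments: {"type":"object","properties":{"slide":{"type":"array"},"turn":{"type":"array"},"fingers":{"type":"array"}},"required":["slide","turn","fingers"]}

```bash
ls -la; mkdir -p pics
python3 - <<'E'
from cell import ctrl, vision
import cv2,numpy as np
s=ctrl.read_state();print(s)
for n in ("side","top"):
    p=vision.camera_params(n);print(n,p)
    im,d=vision.get_image(n);cv2.imwrite(f"pics/{n}0.png",im);np.savez(f"pics/{n}0.npz",im=im,d=d)
E
```

```text
total 12
drwxr-xr-x  3 agent agent 4096 Dec  7 07:10 .
drwxr-xr-x 23 root  root  4096 Dec  7 07:10 ..
drwxr-xr-x  2 agent agent 4096 Dec  7 07:10 pics
{'clock': 0.0, 'qpos': array([-1.17377774,  0.62934396,  0.03842901,  1.51837396, -0.02701379,
        0.99633065, -0.02002647]), 'qd': array([-0.00160274,  0.00212378, -0.00127671, -0.00136239,  0.0004721 ,
        0.00041037,  0.00087132]), 'tau': array([ 9.28581831e-04, -5.63385093e+01,  1.22673254e+00, -1.93446118e+01,
        1.10536566e-02,  1.07129026e-02, -2.10249533e-05]), 'eef_pos': array([289.88504601, 581.06370255, 230.38837451]), 'tool_rot': array([-3.13965418e+00,  6.74922333e-06,  2.67875043e+00]), 'force': array([-0.0428397 ,  0.80346344,  0.5151006 ]), 'torque': array([ 0.04326054, -0.02613603, -0.04832488]), 'width': 85.63941770107698}
side {'fx': 358.8720022886234, 'fy': 358.8720022886234, 'cx': 250.03261110872714, 'cy': 193.50123612946985, 'position': array([475.91145791, 680.1538429 , 799.05253191]), 'rotation': array([ 0.86145129,  0.00736541, -3.10839771])}
top {'fx': 391.56286647678013, 'fy': 391.56286647678013, 'cx': 257.5224355971889, 'cy': 188.2354227665904, 'position': array([ 420.88067475, -129.73766204, 1269.45534491]), 'rotation': array([ 8.78104732e-02, -7.42006531e-04, -1.54646715e+00])}
```

View pics/top0.png

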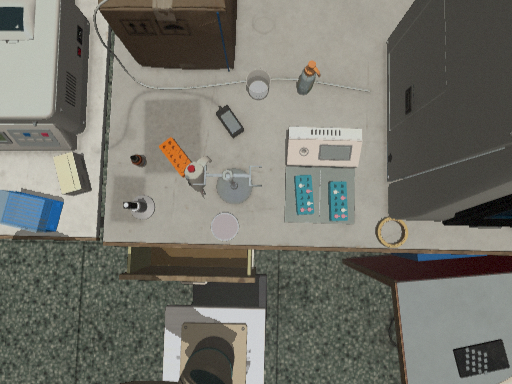

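View pics/side0.png

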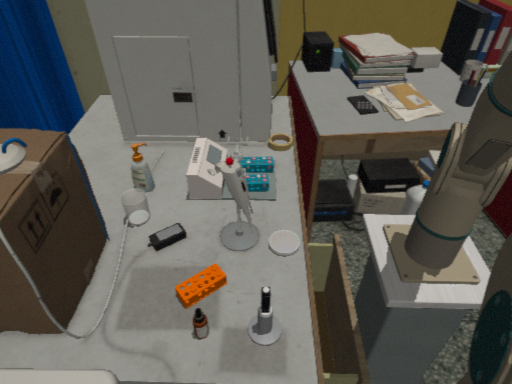

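```bash
cat > h.py <<'E'
import cv2,numpy as np
from scipy.spatial.transform import Rotation as R
from cell import ctrl, vision
def P(n,p=None):
    p=p or vision.camera_params(n); return p
def ray(p,u,v):
    M=R.from_euler('xyz',p['rotation']).as_matrix()
    d=np.array([(u-p['cx'])/p['fx'],-(v-p['cy'])/p['fy'],-1.]); return M@d
def onz(p,u,v,z):
    d=ray(p,u,v); return p['position']+d*(z-p['position'][2])/d[2]
def atd(p,u,v,dep): return p['position']+ray(p,u,v)*dep
def proj(p,X):
    M=R.from_euler('xyz',p['rotation']).as_matrix()
    c=(np.asarray(X,float)-p['position'])@M
    return np.stack([p['cx']+p['fx']*c[...,0]/-c[...,2],p['cy']-p['fy']*c[...,1]/-c[...,2]],-1)
def cloud(p,d):
    v,u=np.mgrid[:d.shape[0],:d.shape[1]]
    M=R.from_euler('xyz',p['rotation']).as_matrix()
    D=np.stack([(u-p['cx'])/p['fx'],-(v-p['cy'])/p['fy'],-np.ones(d.shape)],-1)*d[...,None]
    return D@M.T+p['position']
E
python3 - <<'E'
from h import *
t=np.load('pics/top0.npz');s=np.load('pics/side0.npz')
a=cv2.resize(t['im'][115:235,105:420],None,fx=2.5,fy=2.5,interpolation=cv2.INTER_CUBIC);cv2.imwrite('pics/topc.png',a)
b=cv2.resize(s['im'][120:350,140:310],None,fx=2.6,fy=2.6,interpolation=cv2.INTER_CUBIC);cv2.imwrite('pics/sidec.png',b)
pt=P('top');ps=P('side')
# rough
for nm,u,v,z in (('rack0',304,195,46),('rack1',338,200,46),('dish',225,226,15),('tape',393,232,25),('bottle',137,159,100),('standfoot',141,207,0),('pipfoot',235,185,0)): print(nm,onz(pt,u,v,z).round())
C=cloud(pt,t['d']);
for u,v in ((304,195),(338,200),(128,205),(270,150),(300,175),(290,210)): print(u,v,C[v,u].round())
hsv=cv2.cvtColor(t['im'],cv2.COLOR_BGR2HSV)
m=cv2.inRange(hsv,(80,80,60),(105,255,255));m[:,:270]=0;m[230:]=0
cs,_=cv2.findContours(m,cv2.RETR_EXTERNAL,cv2.CHAIN_APPROX_NONE)
for c in cs:
    if cv2.contourArea(c)>100: 
        W=np.array([onz(pt,*q,45)[:2] for q in c[:,0]],np.float32);print(cv2.minAreaRect(W),cv2.minAreaRect(c))
E
```

```text
rack0 [ 511. -274.   46.]
rack1 [ 498. -381.   46.]
dish [408. -27.  15.]
tape [ 402. -559.   25.]
bottle [603. 238. 100.]
standfoot [462. 248.   0.]
pipfoot [541. -54.   0.]
304 195 [ 511. -274.   44.]
338 200 [ 498. -382.   39.]
128 205 [462. 237. 160.]
270 150 [ 660. -166.   -0.]
300 175 [ 579. -265.    4.]
290 210 [ 464. -234.   11.]
((496.46954345703125, -380.82275390625), (122.71912384033203, 56.27804183959961), 0.4767155051231384) ((338.0, 200.5), (39.0, 18.0), 90.0)
((513.3348388671875, -273.72222900390625), (123.03876495361328, 54.011268615722656), 4.987893104553223) ((303.878173828125, 194.29441833496094), (39.18587875366211, 17.241783142089844), 85.91438293457031)
```

View pics/topc.png

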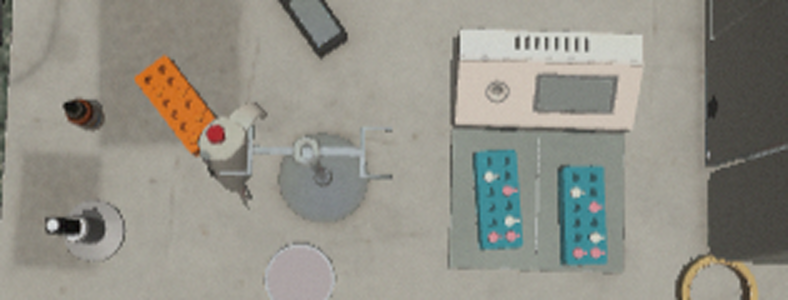

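View pics/sidec.png

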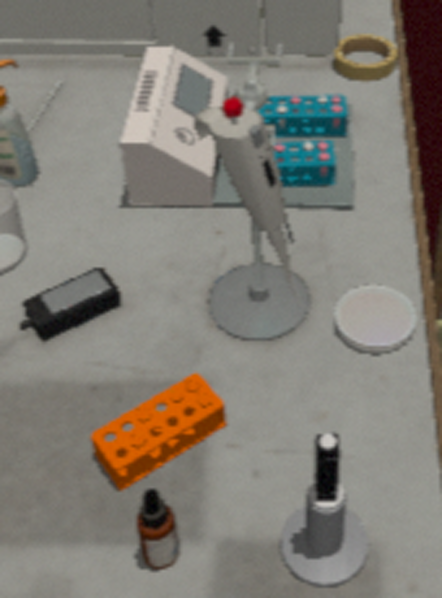

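Candidates for the racks: teal at top-view (304,195) and (338,200); orange look-alike at (175,156), rejected. The stylus is in its stand at (128,205) and must not be confused with the bottle (137,159) or the pipette (235,185). The crop confirms the two teal racks: left is lane 0, right is lane 1.

```bash
cat >> h.py <<'E'
def rel(target,yaw,cur=None):
    """slide/turn to reach TCP target with yaw (tool down)"""
    s=ctrl.read_state(); M=R.from_euler('xyz',s['tool_rot']).as_matrix()
    d=M.T@(np.asarray(target,float)-s['eef_pos'])
    t=-(yaw-s['tool_rot'][2]); t=(t+np.pi)%(2*np.pi)-np.pi
    return d.round(1),round(t,3)
E
python3 - <<'E'
from h import *
for T in ((400,330,235),(410,0,240),(470,-325,240)): print(rel(T,0))
E
```

```text
(array([-210.6, -175.6,   -4.2]), np.float64(2.679))
(array([-366.9, -466.4,   -8.7]), np.float64(2.679))
(array([-565.7, -730.4,   -8.3]), np.float64(2.679))
```

>>> {"api": "play_rows", "payload": {"slide": [[-45, -35, -1], [-90, -70, -2], [-130, -105, -3], [-170, -140, -4], [-210, -175, -4]], "turn": [0.18, 0.36, 0.54, 0.72, 0.9], "fingers": [1, 1, 1, 1, 1]}}

```text
clock: 0.72
eef_pos: [400.1, 329.1, 234.7]
tool_rot: [-3.14, 0.001, 1.773]
force: [0.4, -0.7, -0.3]
width: 85.3
```

Run:
```python
from h import *
s=ctrl.read_state();print(s['clock'],s['eef_pos'],s['tool_rot'],s['qpos'])
for T in ((405,0,240),(470,-325,240)): print(rel(T,0))
```

```text
0.725 [400.05758017 329.07856595 234.70179917] [-3.14044953e+00  1.41375296e-03  1.77288949e+00] [-0.95047291  0.4505909   0.29813034  1.88272945 -0.17246769  0.83483144
 -0.36188514]
(array([-323.4,  -61.2,   -4.8]), np.float64(1.773))
(array([-654.8,  -62.8,   -4.3]), np.float64(1.773))
```

>>> {"api": "play_rows", "payload": {"slide": [[-60, -12, -2], [-120, -25, -4], [-180, -35, -5], [-240, -45, -5], [-300, -60, -5]], "turn": [0.18, 0.36, 0.54, 0.72, 0.9], "fingers": [1, 1, 1, 1, 1]}}

```text
clock: 1.35
eef_pos: [401.6, 21.4, 240.4]
tool_rot: [3.14, 0.001, 0.868]
force: [1.4, -0.3, 0.1]
width: 85.6
```

Run:
```python
from h import *
s=ctrl.read_state();print(s['clock'],s['eef_pos'],s['tool_rot'],s['qpos'])
for T in ((405,0,240),(450,-325,300)): print(rel(T,0))
```

```text
1.35 [401.62939271  21.36429027 240.35149702] [3.14039346e+00 1.01314307e-03 8.67530460e-01] [-0.59844673  0.30992195  0.61399233  2.1593264  -0.26039582  0.74306402
 -0.51680669]
(array([-14.1,  16.4,   0.4]), np.float64(0.868))
(array([-233. ,  261. ,  -59.1]), np.float64(0.868))
```

>>> {"api": "play_rows", "payload": {"slide": [[-42, 44, -8], [-84, 88, -20], [-126, 132, -35], [-168, 176, -50], [-200, 220, -59]], "turn": [0.18, 0.36, 0.54, 0.72, 0.868], "fingers": [1, 1, 1, 1, 1]}}

```text
clock: 1.98
eef_pos: [439.8, -275.5, 300.5]
tool_rot: [3.14, -0.001, -0.006]
force: [1.9, 0.6, -0.1]
width: 85.3
```

Run:
```python
from h import *
p=P('wrist');im,d=vision.get_image('wrist');print(p)
cv2.imwrite('pics/w1.png',im);np.savez('pics/w1.npz',im=im,d=d,pos=p['position'],rot=p['rotation'])
s=ctrl.read_state();print(s['clock'],s['eef_pos'],s['tool_rot'],s['qpos'])
```

```text
{'fx': 264.2744283073224, 'fy': 264.2744283073224, 'cx': 254.45075019743476, 'cy': 192.36128769784017, 'position': array([ 520.33131447, -275.3895453 ,  442.87925741]), 'rotation': array([-0.32026395, -0.00208159, -1.57694895])}
2.025 [ 441.03121545 -284.02112068  302.06941109] [ 3.12918665 -0.0042817  -0.01597686] [-0.06697482  0.48196739  0.87654065  1.79393108 -0.41528557  1.05152903
 -0.62613484]
```

View pics/w1.png

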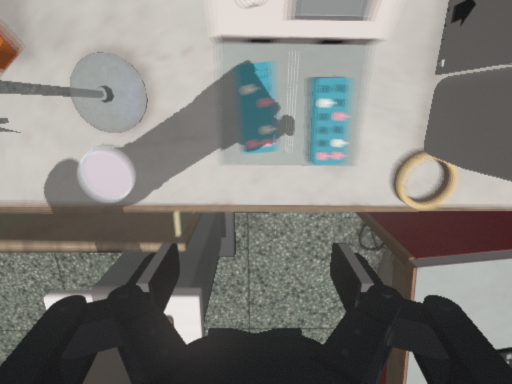

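>>> {"api": "play_rows", "payload": {"slide": [[0, 0, 0], [0, 0, 0]], "turn": [0, 0], "fingers": [1, 1]}}

```text
clock: 2.28
eef_pos: [440.7, -283.1, 301.6]
tool_rot: [3.13, -0.003, -0.015]
force: [0.8, 0.8, -1.0]
width: 85.6
```

```bash
cat >> h.py <<'E'
def shot(n,name):
    p=vision.camera_params(n);im,d=vision.get_image(n)
    cv2.imwrite(f'pics/{name}.png',im);np.savez(f'pics/{name}.npz',im=im,d=d);
    import pickle;pickle.dump(p,open(f'pics/{name}.pkl','wb'));return p,im,d
def load(name):
    import pickle;z=np.load(f'pics/{name}.npz');return pickle.load(open(f'pics/{name}.pkl','rb')),z['im'],z['d']
def racks(p,im,z=43,box=None):
    hsv=cv2.cvtColor(im,cv2.COLOR_BGR2HSV); m=cv2.inRange(hsv,(82,90,50),(105,255,255))
    m=cv2.morphologyEx(m,cv2.MORPH_CLOSE,np.ones((5,5),np.uint8))
    cs,_=cv2.findContours(m,cv2.RETR_EXTERNAL,cv2.CHAIN_APPROX_NONE); o=[]
    for c in cs:
        if cv2.contourArea(c)>300:
            W=np.array([onz(p,*q,z)[:2] for q in c[:,0]],np.float32); o.append(cv2.minAreaRect(W))
    return o
E
python3 - <<'E'
from h import *
p,im,d=shot('wrist','w2')
s=ctrl.read_state();print(s['clock'],s['eef_pos'],s['tool_rot'],p)
for r in racks(p,im): print(r)
C=cloud(p,d)
for u,v in ((230,100),(320,60),(260,10),(100,100),(320,130)): print(u,v,C[v,u].round(1))
cv2.imwrite('pics/w2c.png',cv2.resize(im[0:200,190:410],None,fx=3.6,fy=3,interpolation=cv2.INTER_CUBIC))
E
```

```text
2.325 [ 440.85496039 -282.30288772  301.54156361] [ 3.13109479 -0.00337296 -0.01393407] {'fx': 264.2744283073224, 'fy': 264.2744283073224, 'cx': 254.45075019743476, 'cy': 192.36128769784017, 'position': array([ 520.85659081, -282.21860234,  444.12733844]), 'rotation': array([-0.31790356, -0.01168542, -1.58550419])}
((494.9035949707031, -378.4818420410156), (122.6212158203125, 55.4629020690918), 2.1115763187408447)
((512.6232299804688, -273.0024108886719), (122.70528411865234, 50.55246353149414), 4.790340423583984)
230 100 [ 528.6 -252.    43.4]
320 60 [ 520.9 -282.2  444.1]
260 10 [ 630.7 -294.9   70.3]
100 100 [531.8 -58.3  26.6]
320 130 [ 484.6 -384.    42.6]
```

View pics/w2c.png

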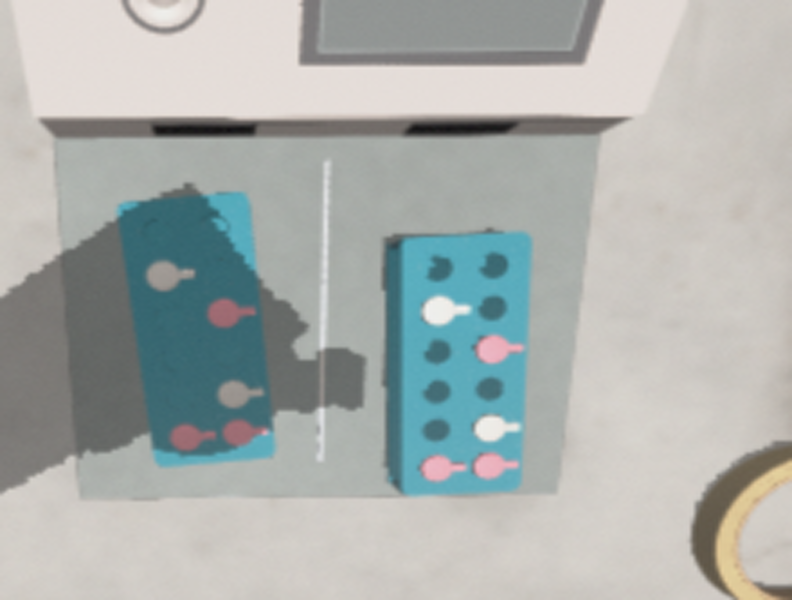

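Run:
```python
from h import *
p,im,d=load('w2')
def f(x,y,z): return onz(p,x/3.6+190-.4,y/3-.4,z)[:2]
for nm,x,y,z in (('foot L',55,137,8),('foot R',600,135,8),('front L',80,498,8),('front R',557,493,8),('line far',327,160,8),('line near',320,460,8),('lip L',35,118,50),('lip R',645,115,50),('winL a',152,126,30),('winL b',255,126,30),('winR a',405,126,30),('winR b',517,126,30),('r0c1',119,204,43),('r0c2',248,193,43),('r0c3',274,457,43),('r0c4',156,466,43),('r1c1',401,240,43),('r1c2',530,233,43),('r1c3',521,490,43),('r1c4',404,493,43)): print(nm,f(x,y,z).round(1))
pt=P('top')
t=np.load('pics/top0.npz')
print('top bed corners:')
for x,y,z in ((449,270,8),(622,270,8),(455,129,50),(632,130,50),(460,30,103),(642,35,103)):
    print(onz(pt,x/2.5+105-.4,y/2.5+115-.4,z)[:2].round(1))
cv2.imwrite('pics/topr.png',cv2.resize(t['im'][120:230,270:380],None,fx=5,fy=5,interpolation=cv2.INTER_CUBIC))
```

```text
foot L [ 605.6 -215.9]
foot R [ 603.7 -438.6]
front L [ 425.9 -214.4]
front R [ 424.9 -437.4]
line far [ 594.1 -326.9]
line near [ 445.3 -326.1]
lip L [ 604.9 -215.5]
lip R [ 603.3 -439.3]
winL a [ 605.3 -256.9]
winL b [ 604.9 -296.6]
winR a [ 604.1 -354.6]
winR b [ 603.6 -398. ]
r0c1 [ 571.  -243.7]
r0c2 [ 575.  -293.3]
r0c3 [ 453.3 -303.1]
r0c4 [ 449.5 -253. ]
r1c1 [ 554.2 -352.7]
r1c2 [ 556.6 -403. ]
r1c3 [ 434.4 -409.2]
r1c4 [ 433.7 -358.9]
top bed corners:
[ 423.3 -216.3]
[ 428.7 -438.3]
[ 599.9 -217.7]
[ 604.1 -440.1]
[ 713.5 -217.8]
[ 712.7 -438.5]
```

View pics/topr.png

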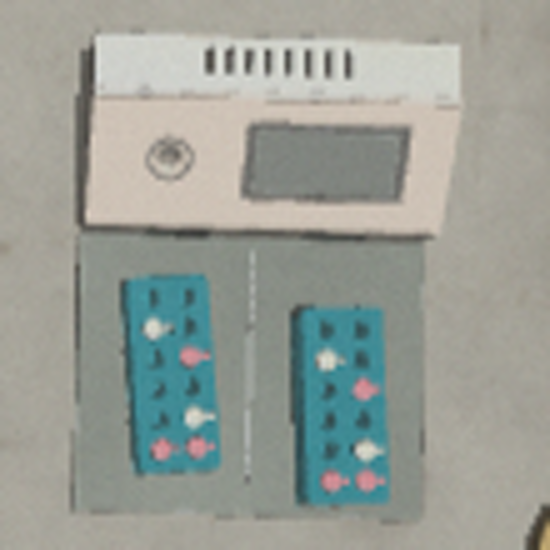

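```bash
cat > edge.py <<'E'
from h import *
def edge(p,im,A,B,z,n=60,w=5,lo=.08,hi=.92):
    """A,B approx world xy end points at height z; search gradient perpendicular in image"""
    g=cv2.GaussianBlur(im,(0,0),0.8).astype(np.float32)
    a=proj(p,[*A,z]);b=proj(p,[*B,z]);t=(b-a)/np.linalg.norm(b-a);nn=np.array([-t[1],t[0]])
    pts=[]
    for k in np.linspace(lo,hi,n):
        c=a+(b-a)*k; off=np.arange(-w,w+.01,.25); q=(c+off[:,None]*nn).astype(np.float32)
        prof=cv2.remap(g,q[None,:,0].copy(),q[None,:,1].copy(),cv2.INTER_LINEAR)[0]
        gr=np.linalg.norm(np.gradient(prof,axis=0),axis=1); i=gr.argmax()
        W=onz(p,*q[i],z)[:2]; pts.append(W)
    pts=np.array(pts,np.float32)
    l=cv2.fitLine(pts,cv2.DIST_HUBER,0,1e-3,1e-3).ravel()
    r=np.abs((pts-l[2:])@[-l[1],l[0]])
    ok=r<2.0
    if ok.sum()>8: l=cv2.fitLine(pts[ok],cv2.DIST_L2,0,1e-3,1e-3).ravel()
    d=l[:2]; ref=np.array(B)-A
    if d@ref<0:d=-d
    return np.degrees(np.arctan2(d[1],d[0])),l[2:],d,ok.mean(),r[ok].std()
E
python3 - <<'E'
from edge import *
import pickle
p,im,d=load('w2'); t=np.load('pics/top0.npz'); pt=P('top')
for nm,q,i in (('w',p,im),('t',pt,t['im'])):
  for e,A,B,z in (('front',(425,-216),(425,-438),8),('left',(428,-215),(600,-216),8),('right',(428,-438),(600,-439),8),('lip',(604,-217),(604,-438),50),('foot',(604,-217),(604,-438),8)):
    r=edge(q,i,A,B,z); y=r[0]+(90 if e in('front','lip','foot') else 0)
    print(nm,e,'yaw %.2f'%y, 'pt',r[1].round(1),r[3].round(2),r[4].round(2))
E
```

```text
w front yaw 0.19 pt [ 424.7 -320.1] 0.85 0.44
w left yaw -0.15 pt [ 519.5 -214. ] 0.88 0.26
w right yaw -0.39 pt [ 518.2 -438.2] 1.0 0.27
w lip yaw -0.71 pt [ 603.7 -327.4] 1.0 0.39
w foot yaw -0.28 pt [ 604.9 -326.4] 0.8 0.32
t front yaw 3.92 pt [ 429.5 -322.2] 0.58 0.56
t left yaw -0.55 pt [ 516.9 -214.5] 0.9 0.54
t right yaw 0.17 pt [ 507.4 -441.3] 0.9 0.26
t lip yaw -0.36 pt [ 605.8 -326.5] 0.98 0.39
t foot yaw -0.40 pt [ 612.2 -326.4] 0.98 0.48
```

Run:
```python
from h import *
s=ctrl.read_state();print(s['eef_pos'],s['tool_rot'],s['force'])
for T in ((502.3,-274.2,100),(502.3,-274.2,18)): print(rel(T,0.08))
```

```text
[ 440.85496039 -282.30288772  301.54156361] [ 3.13109479 -0.00337296 -0.01393407] [-0.62329004  0.5291732  -0.62771453]
(array([ 60.6, -11.1, 201.6]), np.float64(-0.094))
(array([ 60.4, -11.9, 283.6]), np.float64(-0.094))
```

>>> {"api": "play_rows", "payload": {"slide": [[15, -3, 50], [30, -6, 100], [45, -9, 150], [60, -11, 200], [60, -11, 225]], "turn": [-0.03, -0.06, -0.09, -0.094, -0.094], "fingers": [1, 1, 1, 1, 1]}}

```text
clock: 2.95
eef_pos: [502.0, -270.6, 73.8]
tool_rot: [3.135, 0.0, 0.085]
force: [-0.2, 0.4, 0.2]
width: 85.6
```

Run:
```python
from h import *
s=ctrl.read_state();print(s['eef_pos'],s['tool_rot'],s['force'],s['clock'])
for T in ((502.3,-274.2,18),): print(rel(T,0.08))
p,im,d=shot('wrist','w3')
```

```text
[ 502.03202441 -270.60592448   73.75200561] [3.13462693e+00 1.87815331e-05 8.48760386e-02] [-0.24558967  0.39465055  0.20439528] 2.95
(array([-0. ,  3.2, 55.8]), np.float64(0.005))
```

View pics/w3.png

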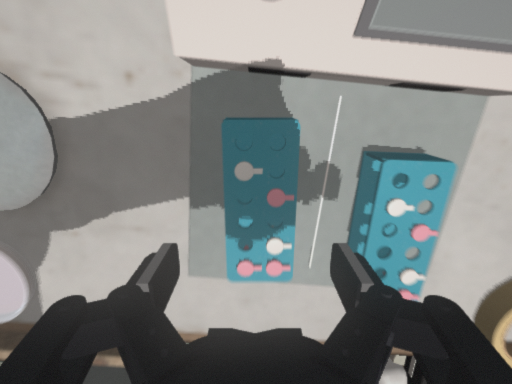

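>>> {"api": "play_rows", "payload": {"slide": [[0, 3, 28], [0, 3, 56], [0, 3, 56], [0, 3, 56]], "turn": [0, 0, 0, 0], "fingers": [1, 1, 1, 0.5]}}

```text
clock: 3.5
eef_pos: [501.0, -273.4, 17.2]
tool_rot: [3.135, 0.002, 0.085]
force: [-0.1, -0.8, 0.0]
width: 70.0
```

>>> {"api": "play_rows", "payload": {"slide": [[0, 0, 0], [0, 0, 0], [0, 0, 0], [0, 0, 0], [0, 0, 0]], "turn": [0, 0, 0, 0, 0], "fingers": [0.5, 0.5, 0.5, 0.5, 0.5]}}

```text
clock: 4.12
eef_pos: [502.0, -273.6, 19.1]
tool_rot: [3.135, -0.0, 0.085]
force: [-1.2, 1.4, 6.9]
width: 49.9
```

Run:
```python
from h import *
s=ctrl.read_state();print(s)
p,im,d=shot('wrist','w4')
```

```text
{'clock': 4.125, 'qpos': array([ 0.14117548,  0.89102193,  0.49498662,  1.89670485, -0.77235396,
        0.54872522, -0.32518947]), 'qd': array([-4.44747285e-04,  1.92027213e-04,  7.35902851e-04,  1.58005183e-03,
        2.85482898e-04, -1.26691759e-03,  7.65665282e-05]), 'tau': array([ 3.05484580e-01, -5.18894184e+01,  8.37639213e+00, -8.48589152e+00,
       -6.52456912e-02, -3.60884545e-01, -1.26840346e-02]), 'eef_pos': array([ 501.95244433, -273.64791747,   19.09383313]), 'tool_rot': array([ 3.13450471e+00, -3.40552614e-04,  8.53841808e-02]), 'force': array([-1.23495318,  1.41257955,  6.85257676]), 'torque': array([0.13384421, 0.14126725, 0.08141285]), 'width': 49.89706222895119}
```

View pics/w4.png

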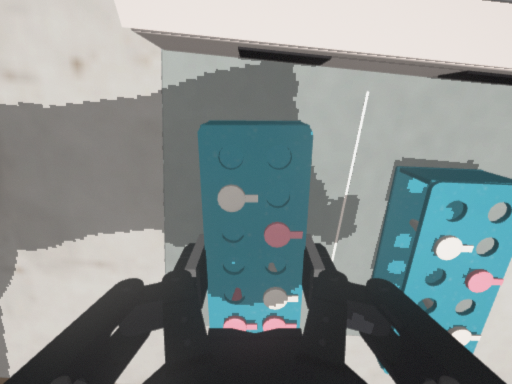

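Run:
```python
from h import *
for T in ((526,-276.2,19),(532.5,-276.2,19),(536,-276.2,19)): print(rel(T,-0.006))
```

```text
(array([23.7,  4.6,  0.1]), np.float64(0.091))
(array([30.2,  5.1,  0.2]), np.float64(0.091))
(array([33.7,  5.4,  0.2]), np.float64(0.091))
```

>>> {"api": "play_rows", "payload": {"slide": [[6, 1, -1], [12, 2, -1], [18, 3, -1], [24, 4.6, -1], [24, 4.6, -1]], "turn": [0.025, 0.05, 0.075, 0.091, 0.091], "fingers": [0.5, 0.5, 0.5, 0.5, 0.5]}}

```text
clock: 4.8
eef_pos: [526.8, -276.2, 19.9]
tool_rot: [3.134, -0.001, -0.005]
force: [0.1, -0.2, -1.0]
width: 50.1
```

Run:
```python
from edge import *
s=ctrl.read_state();print(s['eef_pos'],s['tool_rot'],s['force'],s['torque'],s['width'])
p,im,d=shot('wrist','w5')
r=edge(p,im,(604,-240),(604,-438),50);print('lip',r)
r=edge(p,im,(588,-253),(588,-299),43,w=4);print('rackend',r)
cv2.imwrite('pics/w5c.png',cv2.resize(im[0:200,100:400],None,fx=2.6,fy=2.6,interpolation=cv2.INTER_CUBIC))
```

```text
[ 526.83549042 -276.17913744   19.89633542] [ 3.13420941e+00 -1.05603800e-03 -5.04682679e-03] [ 0.08877274 -0.22406304 -0.99846803] [ 0.03981363  0.0064684  -0.01772349] 50.09945562778412
lip (np.float32(-89.5273), array([ 604.76276, -338.39465], dtype=float32), array([ 0.00824998, -0.99996597], dtype=float32), np.float64(1.0), np.float32(0.38187557))
rackend (np.float32(-88.3609), array([ 588.28186, -275.33295], dtype=float32), array([ 0.02860366, -0.9995908 ], dtype=float32), np.float64(0.95), np.float32(0.55090785))
```

View pics/w5c.png

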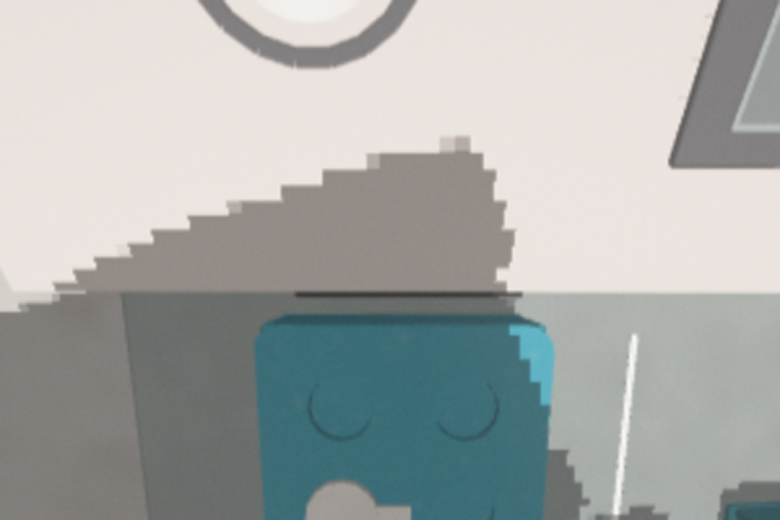

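>>> {"api": "play_rows", "payload": {"slide": [[2, 0, 0.5], [4, 0, 1], [6, 0, 1], [6, 0, 1]], "turn": [0, 0, 0, 0], "fingers": [0.5, 0.5, 0.5, 0.5]}}

```text
clock: 5.35
eef_pos: [532.3, -276.5, 19.1]
tool_rot: [3.134, -0.001, -0.005]
force: [-1.9, 0.6, 2.8]
width: 50.1
```

>>> {"api": "play_rows", "payload": {"slide": [[1, 0, 0.3], [2, 0, 0.3], [2, 0, 0.3]], "turn": [0, 0, 0], "fingers": [0.5, 0.5, 0.5]}}

```text
clock: 5.72
eef_pos: [532.3, -276.6, 19.1]
tool_rot: [3.135, 0.002, -0.006]
force: [-7.2, 2.3, 8.1]
width: 49.9
```

>>> {"api": "play_rows", "payload": {"slide": [[2, 0, 0], [3, 0, 0], [3, 0, 0], [3, 0, 0]], "turn": [0, 0, 0, 0], "fingers": [0.5, 0.5, 0.5, 0.5]}}

```text
clock: 6.22
eef_pos: [532.2, -276.5, 19.1]
tool_rot: [3.136, 0.007, -0.007]
force: [-7.6, 1.5, 7.3]
width: 50.1
```

Run:
```python
from h import *
s=ctrl.read_state();print(s['eef_pos'],s['tool_rot'],s['force'],s['torque'])
p,im,d=shot('wrist','w6')
cv2.imwrite('pics/w6c.png',cv2.resize(im[0:250,100:400],None,fx=2.4,fy=2.4,interpolation=cv2.INTER_CUBIC))
```

```text
[ 532.20274888 -276.52643699   19.11619901] [ 3.13639952  0.00667128 -0.00664363] [-7.61832914  1.53227721  7.30698966] [0.04264017 1.6037192  0.1301493 ]
```

View pics/w6c.png

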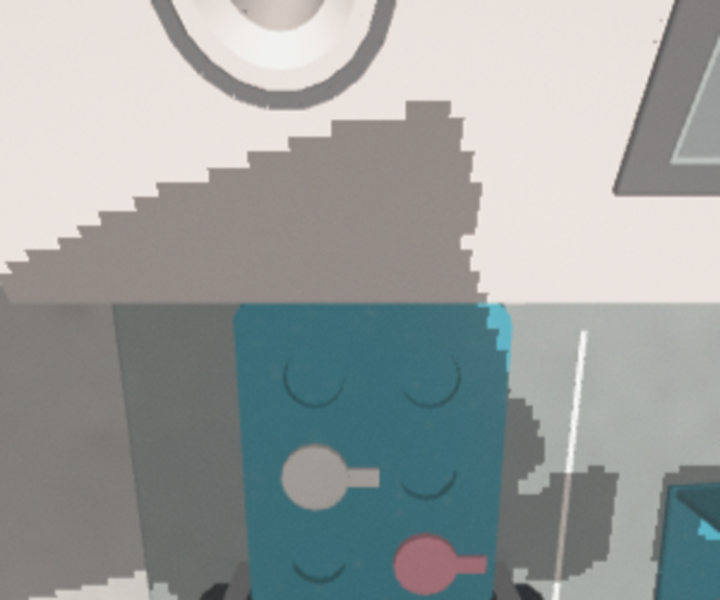

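>>> {"api": "play_rows", "payload": {"slide": [[0, 0, 0], [0, 0, 0], [0, 0, 0], [0, 0, -40], [0, 0, -70]], "turn": [0, 0, 0, 0, 0], "fingers": [1, 1, 1, 1, 1]}}

```text
clock: 6.9
eef_pos: [533.1, -276.4, 90.1]
tool_rot: [3.136, 0.006, -0.007]
force: [-0.2, -0.3, -0.5]
width: 85.6
```

Run:
```python
from edge import *
s=ctrl.read_state();print(s['eef_pos'],s['tool_rot'],s['force'],s['torque'],s['width'])
p,im,d=shot('wrist','w7')
for z in (43,46):print(racks(p,im,z))
r=edge(p,im,(604,-240),(604,-438),50);print('lip',r)
cv2.imwrite('pics/w7c.png',cv2.resize(im[0:384,100:512],None,fx=1.55,fy=1.55,interpolation=cv2.INTER_CUBIC))
```

```text
[ 533.10351661 -276.38096989   90.10610904] [ 3.13588555  0.00615804 -0.00658979] [-0.16810958 -0.29899773 -0.50951377] [-0.04992557 -0.0367869   0.00680182] 85.6267110522175
[((514.91748046875, -375.5148620605469), (98.31488037109375, 62.023799896240234), 2.5688486099243164), ((542.47900390625, -276.3141784667969), (51.503292083740234, 121.62865447998047), 89.44486236572266)]
[((516.50048828125, -373.92901611328125), (96.75347137451172, 61.038780212402344), 2.5688445568084717), ((543.6243286132812, -276.3038024902344), (50.685340881347656, 119.69701385498047), 89.44485473632812)]
lip (np.float32(-90.37471), array([ 604.2698 , -338.83704], dtype=float32), array([-0.00653997, -0.9999786 ], dtype=float32), np.float64(1.0), np.float32(0.03125255))
```

View pics/w7c.png

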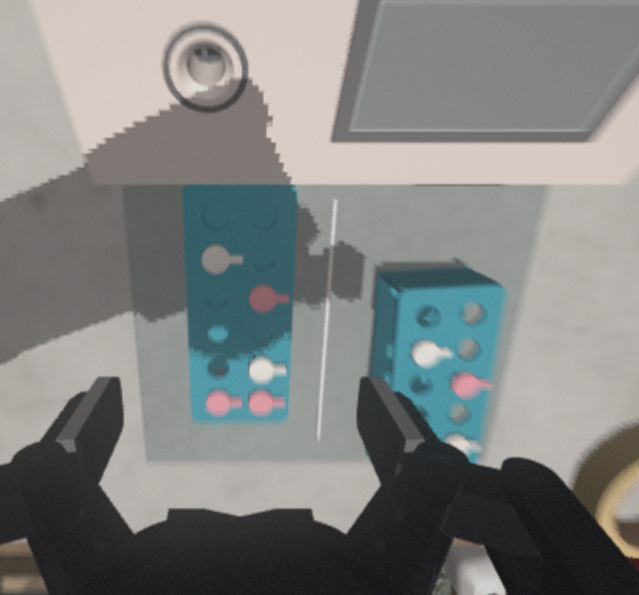

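Run:
```python
from h import *
for T in ((485,-381,75),): print(rel(T,0.044))
```

```text
(array([-49.2, 103.3,  19.7]), np.float64(-0.051))
```

>>> {"api": "play_rows", "payload": {"slide": [[-22, 45, 5], [-44, 90, 10], [-49, 103, 20], [-49, 103, 20]], "turn": [-0.02, -0.04, -0.05, -0.05], "fingers": [1, 1, 1, 1]}}

```text
clock: 7.45
eef_pos: [484.5, -380.7, 73.8]
tool_rot: [3.135, 0.002, 0.041]
force: [0.1, 1.3, 0.9]
width: 85.4
```

Run:
```python
from edge import *
s=ctrl.read_state();print(s['eef_pos'],s['tool_rot'],s['force'],s['torque'],s['width'])
p,im,d=shot('wrist','w8')
for z in (43,46):print(racks(p,im,z))
print(edge(p,im,(433,-359),(554,-353),45),edge(p,im,(434,-409),(556,-403),45))
print(rel((485,-381,18),.044))
```

```text
[ 484.48598456 -380.74774889   73.7806018 ] [3.13471076e+00 2.32051995e-03 4.13412421e-02] [0.07072936 1.30387081 0.87073642] [ 0.03267142  0.0046341  -0.04352509] 85.41512121698753
[((496.13677978515625, -380.60260009765625), (122.86588287353516, 50.66207504272461), 2.2873375415802), ((543.3414306640625, -282.1297607421875), (62.95753860473633, 122.3607406616211), 89.63121032714844)]
[((497.3373107910156, -380.5220947265625), (120.7340087890625, 49.782989501953125), 2.2873375415802), ((543.7230224609375, -283.758056640625), (61.86514663696289, 120.23760223388672), 89.6312255859375)]
(np.float32(2.4319441), array([ 498.22366, -355.17764], dtype=float32), array([0.9990993 , 0.04243269], dtype=float32), np.float64(0.9833333333333333), np.float32(0.1458452)) (np.float32(2.1888692), array([ 501.20026, -405.51437], dtype=float32), array([0.9992704 , 0.03819369], dtype=float32), np.float64(0.95), np.float32(0.3942936))
(array([-0.6,  1.3, 56. ]), np.float64(-0.001))
```

View pics/w8.png

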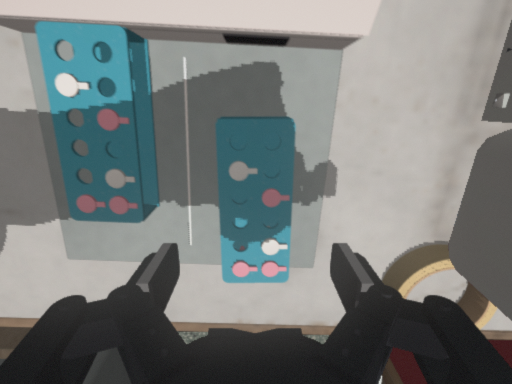

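Rack 1 sits between the fingers and aligned with them (cols 220–292). I'm lowering and gripping.

>>> {"api": "play_rows", "payload": {"slide": [[0, 0.5, 28], [0, 0.5, 55], [0, 0.5, 55], [0, 0.5, 55], [0, 0.5, 55]], "turn": [0, 0, 0, 0, 0], "fingers": [1, 1, 0.5, 0.5, 0.5]}}

```text
clock: 8.12
eef_pos: [486.6, -380.2, 20.3]
tool_rot: [3.134, -0.0, 0.044]
force: [0.9, 0.4, 2.4]
width: 50.5
```

>>> {"api": "play_rows", "payload": {"slide": [[0, 0, 0], [0, 0, 0], [0, 0, 0]], "turn": [0, 0, 0], "fingers": [0.5, 0.5, 0.5]}}

```text
clock: 8.5
eef_pos: [486.6, -380.2, 20.4]
tool_rot: [3.134, -0.0, 0.044]
force: [-0.5, -0.1, -1.4]
width: 50.2
```

Run:
```python
from h import *
s=ctrl.read_state();print(s['eef_pos'],s['tool_rot'],s['force'],s['width'])
for T in ((524,-376.2,19),(532,-376.2,19)): print(rel(T,-0.0065))
```

```text
[ 486.62840489 -380.23262875   20.38092543] [ 3.13434320e+00 -1.84310933e-04  4.41942895e-02] [-0.52551074 -0.07918227 -1.43137803] 50.176179401796034
(array([37.5, -2.4,  1.4]), np.float64(0.051))
(array([45.5, -2. ,  1.4]), np.float64(0.051))
```

>>> {"api": "play_rows", "payload": {"slide": [[9, -0.6, 0], [18, -1.2, 0], [27, -1.8, 0], [36, -2.4, 0.5], [39, -2.4, 0.5]], "turn": [0.015, 0.03, 0.045, 0.051, 0.051], "fingers": [0.5, 0.5, 0.5, 0.5, 0.5]}}

```text
clock: 9.12
eef_pos: [525.9, -376.4, 20.3]
tool_rot: [3.134, -0.0, -0.006]
force: [-2.8, 0.6, 5.5]
width: 50.3
```

>>> {"api": "play_rows", "payload": {"slide": [[2, 0, 0.5], [4, 0, 1], [6, 0, 1], [6, 0, 1]], "turn": [0, 0, 0, 0], "fingers": [0.5, 0.5, 0.5, 0.5]}}

```text
clock: 9.62
eef_pos: [531.1, -377.4, 20.2]
tool_rot: [3.133, 0.0, -0.007]
force: [-3.3, -0.4, 7.9]
width: 49.8
```

>>> {"api": "play_rows", "payload": {"slide": [[1, 0, 0], [2, -0.5, 0], [3, -0.7, 0], [3, -0.7, 0]], "turn": [0, 0, 0, 0], "fingers": [0.5, 0.5, 0.5, 0.5]}}

```text
clock: 10.12
eef_pos: [534.2, -376.9, 20.3]
tool_rot: [3.132, -0.0, -0.007]
force: [-1.0, -1.4, 3.2]
width: 50.1
```

>>> {"api": "play_rows", "payload": {"slide": [[2, 0, 0], [3, 0, 0], [3, 0, 0]], "turn": [0, 0, 0], "fingers": [0.5, 0.5, 0.5]}}

```text
clock: 10.5
eef_pos: [534.4, -376.9, 20.3]
tool_rot: [3.134, 0.004, -0.008]
force: [-6.8, 1.1, 6.2]
width: 50.1
```

Run:
```python
from h import *
s=ctrl.read_state();print(s['eef_pos'],s['tool_rot'],s['force'],s['torque'])
p,im,d=shot('wrist','w9')
cv2.imwrite('pics/w9c.png',cv2.resize(im[0:250,100:400],None,fx=2.4,fy=2.4,interpolation=cv2.INTER_CUBIC))
```

```text
[ 534.36191173 -376.93792032   20.25213006] [ 3.13376839  0.00439136 -0.00805202] [-6.75618723  1.14276735  6.2441877 ] [0.20308645 1.55046994 0.09771557]
```

View pics/w9c.png

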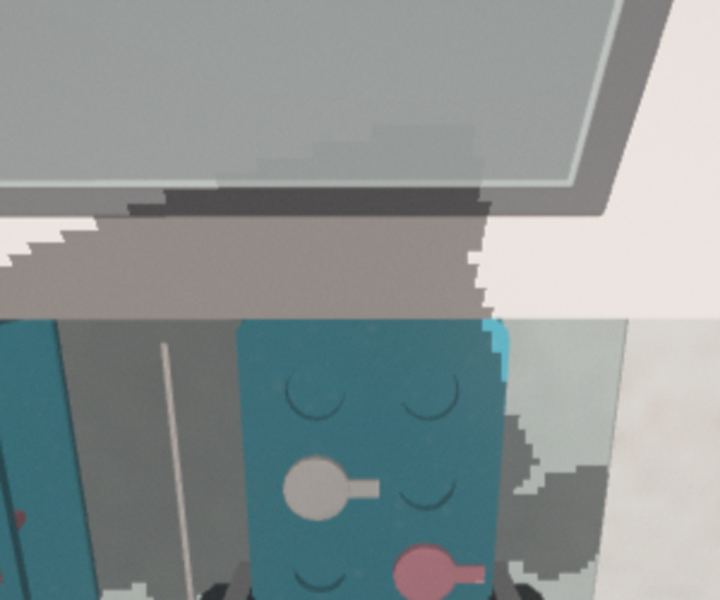

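Contact is firm: -6.8 N with no further advance. I'm releasing, rising high above the reader and looking.

>>> {"api": "play_rows", "payload": {"slide": [[0, 0, 0], [0, 0, 0], [0, 0, 0], [0, -20, -60], [-30, -45, -120]], "turn": [0, 0, 0, 0, 0], "fingers": [1, 1, 1, 1, 1]}}

```text
clock: 11.18
eef_pos: [511.1, -333.6, 132.6]
tool_rot: [3.133, 0.003, -0.005]
force: [0.4, -0.5, 0.4]
width: 85.0
```

>>> {"api": "play_rows", "payload": {"slide": [[-30, -5, -50], [-50, -5, -90], [-50, -5, -90], [-50, -5, -90]], "turn": [0, 0, 0, 0], "fingers": [1, 1, 1, 1]}}

```text
clock: 11.68
eef_pos: [462.1, -326.8, 222.2]
tool_rot: [3.134, 0.003, -0.004]
force: [0.3, -0.3, -0.3]
width: 85.6
```

Run:
```python
from edge import *
s=ctrl.read_state();print(s['clock'],s['eef_pos'],s['tool_rot'],s['force'])
p,im,d=shot('wrist','w10')
print(racks(p,im,43))
for n,A,B,z in (('lip',(604,-217),(604,-438),50),('near0',(481,-252),(481,-300),45),('near1',(481,-352),(481,-402),45),('bedL',(428,-215),(600,-216),8),('bedR',(428,-438),(600,-439),8),('r0L',(485,-250),(600,-250),45),('r0R',(485,-302),(600,-302),45),('r1L',(485,-351),(600,-351),45),('r1R',(485,-403),(600,-403),45)):
    r=edge(p,im,A,B,z,w=4);print(n,r[0].round(2),r[1].round(1),r[3])
cv2.imwrite('pics/w10c.png',cv2.resize(im[0:200,130:400],None,fx=2.9,fy=2.9,interpolation=cv2.INTER_CUBIC))
```

```text
11.675 [ 462.12739676 -326.81973317  222.23457172] [ 3.13386530e+00  2.54101928e-03 -4.29701154e-03] [ 0.31140577 -0.31546362 -0.31978309]
[((542.0060424804688, -375.08624267578125), (53.34335708618164, 122.46884155273438), 89.50991821289062), ((543.00146484375, -277.5001525878906), (52.931373596191406, 120.96265411376953), 89.50005340576172)]
lip -90.48 [ 604.  -327.3] 1.0
near0 -81.55 [ 479.2 -277.3] 0.8833333333333333
near1 -89.31 [ 481.3 -377. ] 1.0
bedL -0.23 [ 519.1 -214.9] 1.0
bedR -0.22 [ 519.1 -438.6] 1.0
r0L -0.52 [ 545.1 -251.2] 0.9833333333333333
r0R -0.5 [ 545.8 -304.5] 0.8333333333333334
r1L 0.33 [ 546.7 -347.3] 0.8166666666666667
r1R -0.69 [ 546.3 -401.4] 0.9666666666666667
```

View pics/w10c.png

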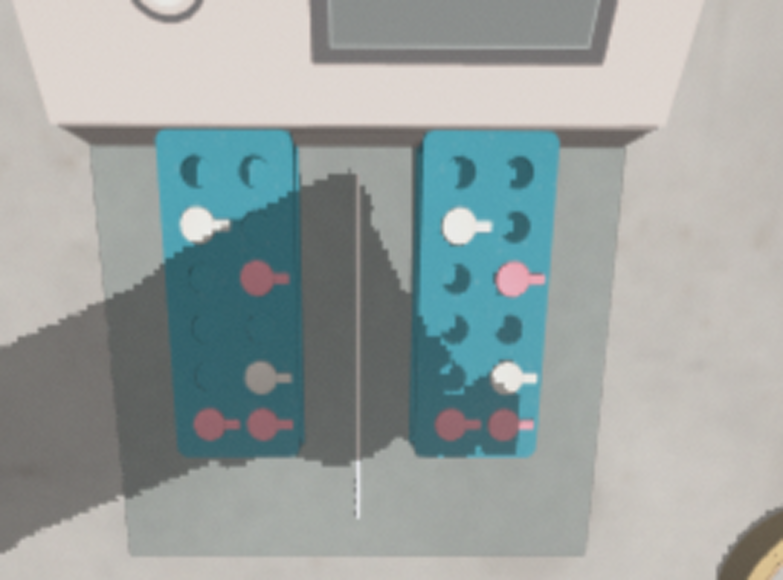

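>>> {"api": "play_rows", "payload": {"slide": [[20, -20, 0], [50, -50, 0], [50, -50, 0], [50, -50, 0]], "turn": [0, 0, 0, 0], "fingers": [1, 1, 1, 1]}}

```text
clock: 12.22
eef_pos: [511.7, -276.8, 219.7]
tool_rot: [3.134, 0.006, -0.003]
force: [-0.3, 0.2, 0.1]
width: 85.3
```

Run:
```python
from edge import *
s=ctrl.read_state();print(s['clock'],s['eef_pos'],s['tool_rot'])
p,im,d=shot('wrist','w11')
cv2.imwrite('pics/w11c.png',cv2.resize(im[0:130,180:380],None,fx=4,fy=4,interpolation=cv2.INTER_CUBIC))
r=edge(p,im,(604,-217),(604,-438),50,w=4);print(r[0].round(2),r[1].round(1),r[3])
```

```text
12.225 [ 511.67528771 -276.75556243  219.70512788] [ 3.13425251  0.00642606 -0.00348535]
-90.61 [ 604.3 -327.3] 1.0
```

View pics/w11c.png

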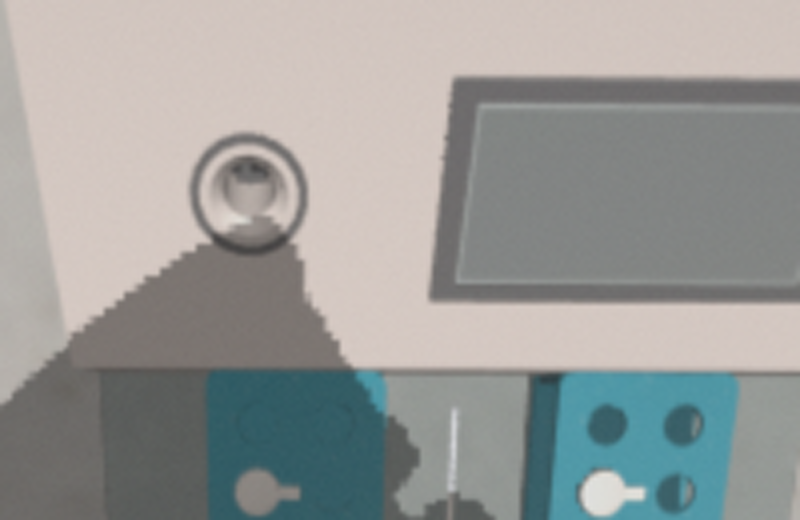

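Run:
```python
from h import *
def panel(p,u,v,o=np.array([604.2,-326.8,0]),yaw=-0.0075):
    Rr=R.from_euler('z',yaw).as_matrix(); n=Rr@np.array([-np.sin(np.radians(35)),0,np.cos(np.radians(35))])
    q=o+[0,0,50]; d=ray(p,u,v); X=p['position']+d*((q-p['position'])@n)/(d@n); return X, Rr.T@(X-o)
p,im,d=load('w11');print(panel(p,249/4+180-.4,193/4-.4))
C=cloud(p,d);print(C[30:45:7,250:300:20].round(1))
p,im,d=load('w7');print(panel(p,100+206/1.55-.3,66/1.55-.3))
print(panel(P('top'),168/5+270-.4,158/5+120-.4))
```

```text
(array([ 642.93467537, -265.8818118 ,   76.80163656]), array([38.27670384, 61.20698223, 76.80163656]))
[[[ 655.7 -273.9   86.3]
  [ 655.7 -292.1   86.4]
  [ 655.7 -310.3   86. ]]

 [[ 651.  -273.8   81.9]
  [ 651.  -292.5   81.7]
  [ 650.9 -311.    82.3]]

 [[ 645.8 -273.7   79. ]
  [ 645.7 -292.7   79.5]
  [ 645.9 -311.9   77.8]]]
(array([ 644.1671411 , -265.51060784,   77.6626447 ]), array([39.50635089, 61.58741915, 77.6626447 ]))
(array([ 643.80118317, -266.01950933,   77.40907791]), array([39.14421998, 61.07578732, 77.40907791]))
```

Run:
```python
from h import *
print(ctrl.read_state()['qpos'])
for T in ((410,-40,240),(405,30,240),(400,245,240)): print(rel(T,-0.004))
```

```text
[-0.0279672   0.66140113  0.78335714  1.73894455 -0.5400289   0.97215259
 -0.61179032]
(array([-102.6, -236.8,  -21.1]), np.float64(-0.001))
(array([-107.9, -306.7,  -21.6]), np.float64(-0.001))
(array([-114. , -521.7,  -23.2]), np.float64(-0.001))
```

>>> {"api": "play_rows", "payload": {"slide": [[-30, -50, -5], [-55, -105, -10], [-80, -160, -15], [-102, -215, -20], [-107, -272, -20]], "turn": [0, 0, 0, 0, 0], "fingers": [1, 1, 1, 1, 1]}}

```text
clock: 12.9
eef_pos: [404.1, -4.4, 238.9]
tool_rot: [3.135, 0.006, -0.009]
force: [0.9, 0.6, 0.0]
width: 85.4
```

>>> {"api": "play_rows", "payload": {"slide": [[0, -60, 0], [0, -120, 0], [0, -180, 0], [0, -235, 0], [0, -250, 0]], "turn": [0, 0, 0, 0, 0], "fingers": [1, 1, 1, 1, 1]}}

```text
clock: 13.52
eef_pos: [406.1, 248.3, 236.7]
tool_rot: [3.135, 0.006, -0.005]
force: [0.4, -0.9, -0.7]
width: 85.2
```

>>> {"api": "play_rows", "payload": {"slide": [[0, 0, 0], [0, 0, 0]], "turn": [0, 0], "fingers": [1, 1]}}

```text
clock: 13.78
eef_pos: [406.3, 246.2, 236.8]
tool_rot: [3.134, 0.006, -0.008]
force: [-0.7, 0.2, -0.3]
width: 85.6
```

Run:
```python
from edge import *
s=ctrl.read_state();print(s['clock'],s['eef_pos'],s['tool_rot'],s['qpos'])
p,im,d=shot('wrist','w12');ps,ims,ds=shot('side','s1');pt,imt,dt=shot('top','t1')
cv2.imwrite('pics/s1c.png',cv2.resize(ims[250:384,210:310],None,fx=5,fy=4.4,interpolation=cv2.INTER_CUBIC))
```

```text
13.775 [406.34381936 246.16823027 236.80179983] [ 3.13398348  0.00604319 -0.0079634 ] [-1.23290609  0.53026147  0.93941104  1.99029198 -0.54010012  0.90305344
 -1.58475292]
```

View pics/w12.png

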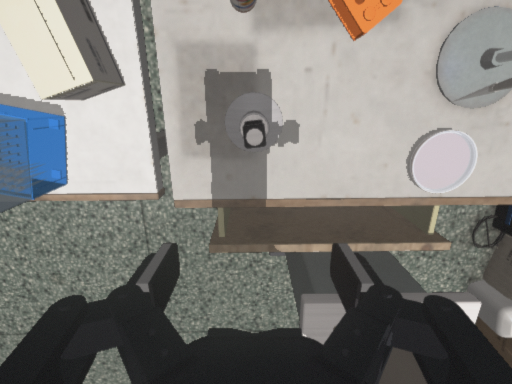

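View pics/s1.png

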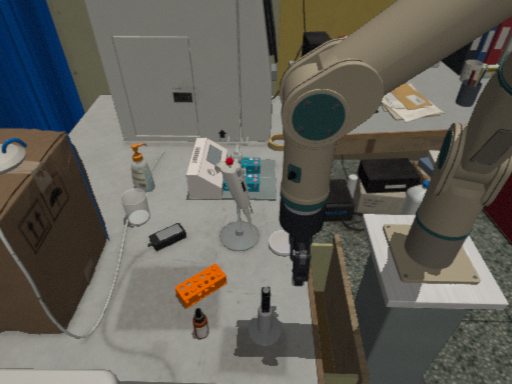

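Run:
```python
from edge import *
p,im,d=load('w12')
cv2.imwrite('pics/w12c.png',cv2.resize(im[85:165,205:305],None,fx=7,fy=7,interpolation=cv2.INTER_CUBIC))
g=im.max(axis=2);m=(g<60).astype(np.uint8)
m[:100]=0;m[160:]=0;m[:,:235]=0;m[:,275:]=0
n,l,st,ce=cv2.connectedComponentsWithStats(m)
print(st[1:],ce[1:])
```

```text
[[243 121  23  27 228]] [[253.16666667 130.50438596]]
```

View pics/w12c.png

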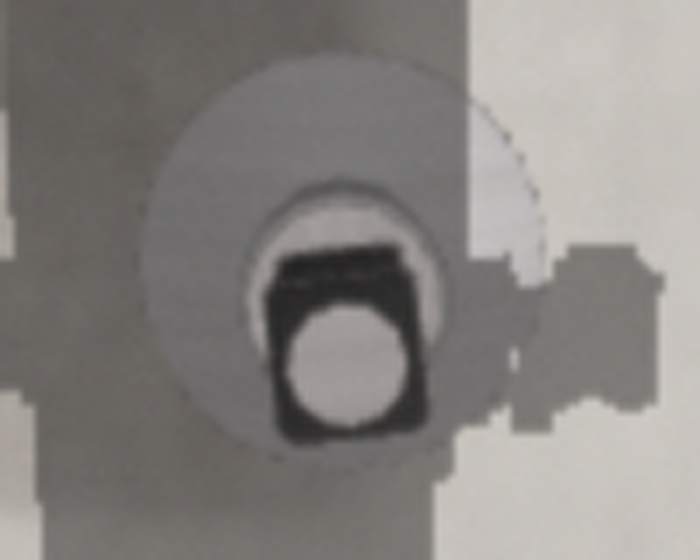

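Run:
```python
from edge import *
p,im,d=load('w12')
f=lambda x,y,z: onz(p,x/7+205-.43,y/7+85-.43,z)
print('cap',f(347,363,161),'foot',f(344,259,4),f(344,259,0))
q=[f(*c,161)[:2] for c in ((285,440),(425,427))];v=q[1]-q[0];print(v,np.degrees(np.arctan2(v[0],-v[1])))
q=[f(*c,161)[:2] for c in ((285,440),(270,292))];v=q[1]-q[0];print(v,np.degrees(np.arctan2(v[1],v[0])))
q=[f(*c,161)[:2] for c in ((427,427),(410,280))];v=q[1]-q[0];print(v,np.degrees(np.arctan2(v[1],v[0])))
pt,imt,dt=load('t1');ps,ims,ds=load('s1')
cv2.imwrite('pics/t1c.png',cv2.resize(imt[180:230,100:170],None,fx=10,fy=10,interpolation=cv2.INTER_CUBIC))
cv2.imwrite('pics/s1c.png',cv2.resize(ims[270:360,230:310],None,fx=6,fy=6,interpolation=cv2.INTER_CUBIC))
```

```text
cap [461.87183339 245.75044012 161.        ] foot [463.22746597 245.23170426   4.        ] [462.96469594 245.21215625   0.        ]
[  1.37522373 -16.43344551] 4.783619455994934
[16.92626219  1.39932334] 4.725993842502262
[16.75578162  2.04292592] 6.951400527481556
```

View pics/s1c.png

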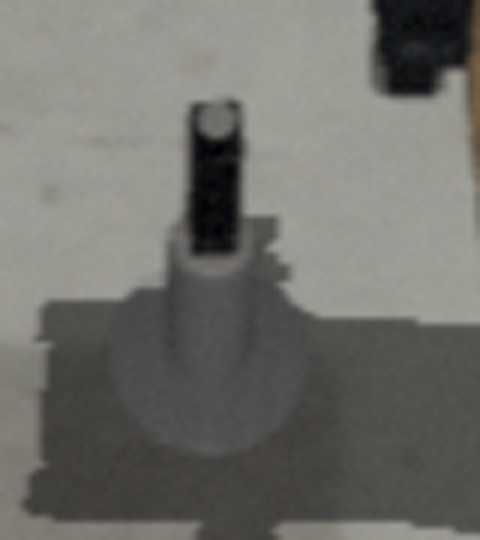

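Run:
```python
from h import *
for T in ((462.3,245.6,200),(462.3,245.6,109)): print(rel(T,0.088))
```

```text
(array([56.1,  0.4, 36.6]), np.float64(-0.096))
(array([ 56.7,  -0.3, 127.6]), np.float64(-0.096))
```

>>> {"api": "play_rows", "payload": {"slide": [[20, 0, 10], [45, 0, 20], [56, 0, 36], [56, 0, 36], [56, 0, 36]], "turn": [-0.04, -0.08, -0.096, -0.096, -0.096], "fingers": [1, 1, 1, 1, 1]}}

```text
clock: 14.55
eef_pos: [461.9, 245.4, 201.1]
tool_rot: [3.136, 0.007, 0.087]
force: [-0.8, 1.0, 0.3]
width: 85.5
```

Run:
```python
from h import *
s=ctrl.read_state();print(s['clock'],s['eef_pos'],s['tool_rot'])
for T in ((462.3,245.6,109),): print(rel(T,0.088))
p,im,d=shot('wrist','w13')
```

```text
14.55 [461.91174967 245.38409987 201.08601863] [3.13554555 0.00676983 0.08686543]
(array([ 1. , -0.7, 92.1]), np.float64(-0.001))
```

View pics/w13.png

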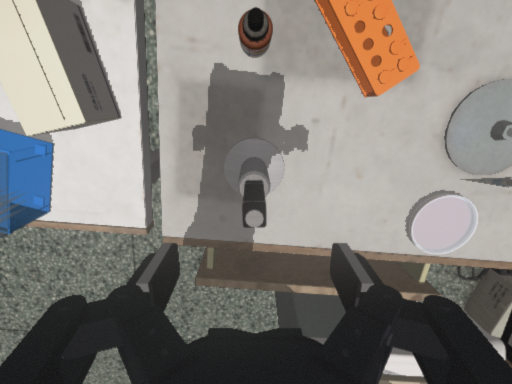

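The stylus (cap at 255,218) is centred between the fingers and square to them. I'm going down to grasp it.

>>> {"api": "play_rows", "payload": {"slide": [[1, 0, 40], [1, 0, 75], [1, 0, 92], [1, 0, 92], [1, 0, 92]], "turn": [0, 0, 0, 0, 0], "fingers": [1, 1, 1, 1, 0]}}

```text
clock: 15.22
eef_pos: [463.2, 245.4, 110.4]
tool_rot: [3.136, 0.004, 0.087]
force: [-0.4, 0.2, -0.0]
width: 69.9
```

>>> {"api": "play_rows", "payload": {"slide": [[0, 0, 0], [0, 0, 0], [0, 0, 0], [0, 0, 0], [0, 0, 0]], "turn": [0, 0, 0, 0, 0], "fingers": [0, 0, 0, 0, 0]}}

```text
clock: 15.85
eef_pos: [463.5, 245.6, 110.9]
tool_rot: [3.137, 0.004, 0.087]
force: [-1.2, 0.5, 6.5]
width: 17.5
```

Run:
```python
from h import *
s=ctrl.read_state();print(s['clock'],s['eef_pos'],s['tool_rot'],s['force'],s['width'])
p,im,d=shot('wrist','w14')
```

```text
15.85 [463.51028501 245.63912006 110.93527015] [3.13725126 0.00387359 0.08734119] [-1.16135548  0.48226781  6.51274405] 17.485953621401563
```

View pics/w14.png

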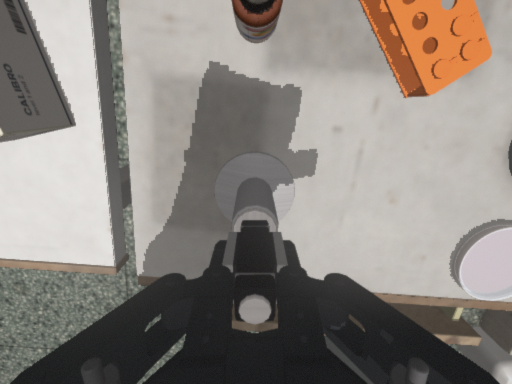

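>>> {"api": "play_rows", "payload": {"slide": [[0, 0, -15], [-0.5, 0, -35], [-0.5, 0, -50], [-0.5, 0, -58], [-0.5, 0, -58]], "turn": [0, 0, 0, 0, 0], "fingers": [0, 0, 0, 0, 0]}}

```text
clock: 16.52
eef_pos: [463.4, 246.1, 169.4]
tool_rot: [3.138, 0.003, 0.088]
force: [0.4, -0.1, -1.2]
width: 17.1
```

Run:
```python
from h import *
s=ctrl.read_state();print(s['clock'],s['eef_pos'],s['tool_rot'],s['force'],s['width'])
p,im,d=shot('side','s2')
cv2.imwrite('pics/s2c.png',cv2.resize(im[200:360,200:330],None,fx=4,fy=3.7,interpolation=cv2.INTER_CUBIC))
```

```text
16.525 [463.36408564 246.07799383 169.40099192] [3.13773524e+00 3.12716343e-03 8.76602934e-02] [ 0.44225414 -0.09005079 -1.16945812] 17.112932177193866
```

View pics/s2c.png

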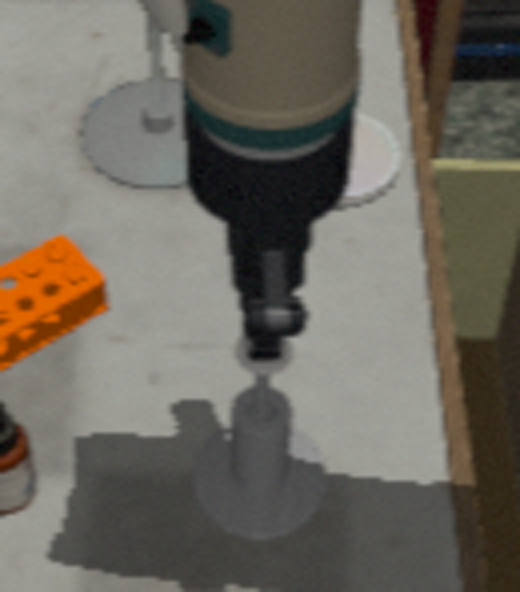

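>>> {"api": "play_rows", "payload": {"slide": [[-6, 0, 0], [-12, 0, 0], [-17, 0, 0], [-23, 0, 1], [-29, 0, 2]], "turn": [0, 0, 0, 0, 0], "fingers": [0, 0, 0, 0, 0]}}

```text
clock: 17.2
eef_pos: [434.7, 243.3, 167.4]
tool_rot: [3.137, 0.002, 0.087]
force: [2.8, -0.6, 1.9]
width: 17.4
```

Run:
```python
from h import *
s=ctrl.read_state();print(s['clock'],s['eef_pos'],s['tool_rot'],s['force'],s['torque'],s['width'])
p,im,d=shot('side','s3')
cv2.imwrite('pics/s3c.png',cv2.resize(im[200:360,200:330],None,fx=4,fy=4,interpolation=cv2.INTER_CUBIC)[:600])
```

```text
17.2 [434.65372544 243.25419474 167.40655844] [3.13740665e+00 2.15261348e-03 8.72336505e-02] [ 2.842592   -0.55304214  1.91911947] [-0.175599   -1.55198769  0.01596813] 17.372123674789243
```

View pics/s3c.png

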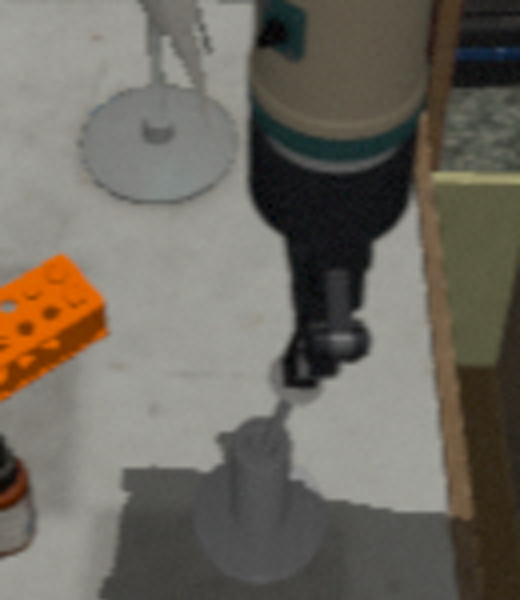

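>>> {"api": "play_rows", "payload": {"slide": [[-7, 0, 2], [-14, 0, 4.5], [-21, 0, 7.5], [-28, 0, 11], [-34, 0, 14]], "turn": [0, 0, 0, 0, 0], "fingers": [0, 0, 0, 0, 0]}}

```text
clock: 17.88
eef_pos: [399.0, 240.2, 153.0]
tool_rot: [3.137, 0.004, 0.088]
force: [6.0, -0.9, -0.2]
width: 17.4
```

Run:
```python
from h import *
s=ctrl.read_state();print(s['clock'],s['eef_pos'],s['tool_rot'],s['force'],s['torque'],s['width'])
p,im,d=shot('side','s4')
cv2.imwrite('pics/s4c.png',cv2.resize(im[220:360,210:340],None,fx=4.2,fy=4.2,interpolation=cv2.INTER_CUBIC)[:600])
```

```text
17.875 [398.96933255 240.23809735 152.97634124] [3.13749966 0.00409913 0.08759626] [ 5.95292828 -0.91703858 -0.24726403] [ 0.05261003 -1.31980956 -0.04704684] 17.43880363165728
```

View pics/s4c.png

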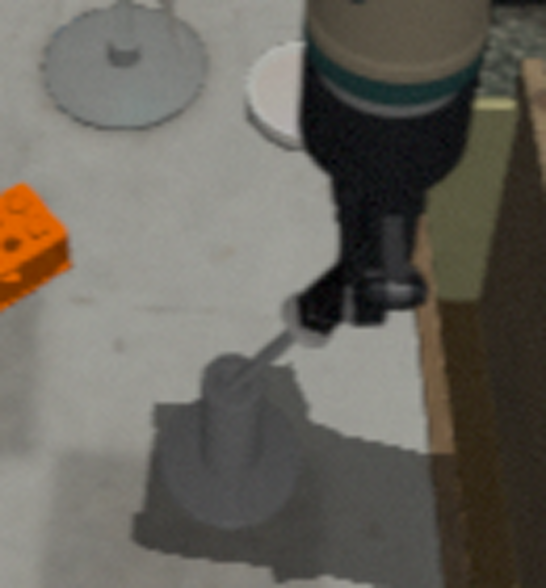

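>>> {"api": "play_rows", "payload": {"slide": [[0, 0, -20], [0, 0, -50], [0, 0, -80], [0, 0, -90], [0, 0, -90]], "turn": [0, 0, 0.05, 0.09, 0.09], "fingers": [0, 0, 0, 0, 0]}}

```text
clock: 18.55
eef_pos: [395.8, 240.6, 242.0]
tool_rot: [3.136, 0.01, -0.001]
force: [0.2, -1.0, -0.2]
width: 17.5
```

Run:
```python
from h import *
s=ctrl.read_state();print(s['clock'],s['eef_pos'],s['tool_rot'],s['force'],s['torque'],s['width'])
p,im,d=shot('side','s5');q,imw,dw=shot('wrist','w15')
cv2.imwrite('pics/s5c.png',cv2.resize(im[160:310,200:340],None,fx=4,fy=4,interpolation=cv2.INTER_CUBIC)[:600])
C=cloud(p,d);m=(d>0)&(C[...,2]>20)&(C[...,1]<120)&(C[...,1]>-180)&(C[...,0]>430)&(C[...,0]<620)&(C[...,2]<320)
Q=C[m];
for z in range(20,320,40):
    k=Q[(Q[:,2]>=z)&(Q[:,2]<z+40)]
    if len(k): print(z,k.min(0).round(),k.max(0).round(),len(k))
```

```text
18.55 [395.7986131  240.55462673 241.96308895] [ 3.13627166e+00  1.03864808e-02 -5.46113521e-04] [ 0.24409624 -0.95498597 -0.20070548] [-0.05557114  0.03782182 -0.02879829] 17.471711933836662
20 [526. -56.  20.] [620. 120.  60.] 260
60 [489. -52.  62.] [540.  34.  99.] 38
100 [492. -49. 100.] [542.  38. 138.] 53
140 [495.  20. 141.] [512.  40. 180.] 48
180 [497.  20. 181.] [536.  49. 220.] 91
220 [504.  30. 221.] [551.  54. 260.] 194
260 [ 508. -139.  260.] [584.  56. 300.] 496
300 [517. -61. 300.] [584.  56. 320.] 299
```

View pics/s5c.png

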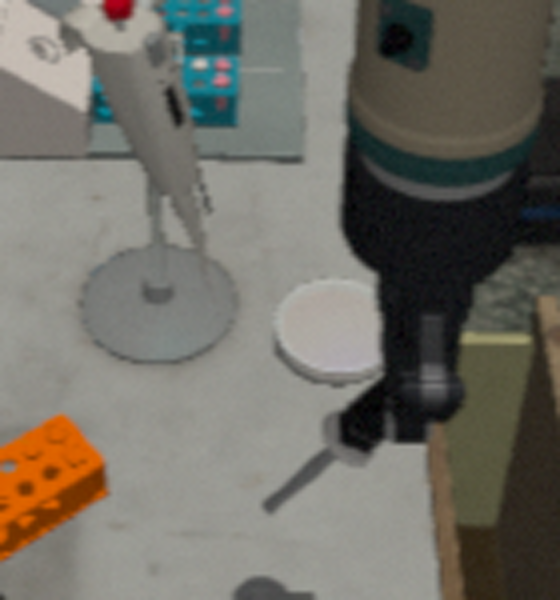

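View pics/w15.png

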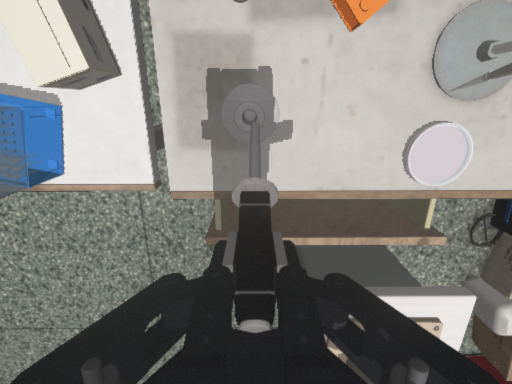

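```bash
cat >> h.py <<'E'
def tri(p1,uv1,p2,uv2):
    a,b=p1['position'],p2['position'];da,db=ray(p1,*uv1),ray(p2,*uv2)
    A=np.stack([da,-db],1);t=np.linalg.lstsq(A,b-a,rcond=None)[0]
    x,y=a+da*t[0],b+db*t[1];return (x+y)/2,np.linalg.norm(x-y)
E
python3 - <<'E'
from h import *
p,im,d=load('s5');q,imw,dw=load('w15')
cv2.imwrite('pics/w15c.png',cv2.resize(imw[80:240,190:320],None,fx=5,fy=3.7,interpolation=cv2.INTER_CUBIC))
cv2.imwrite('pics/s5d.png',cv2.resize(im[260:300,255:310],None,fx=12,fy=12,interpolation=cv2.INTER_CUBIC))
E
```

```text
(no output)
```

View pics/w15c.png

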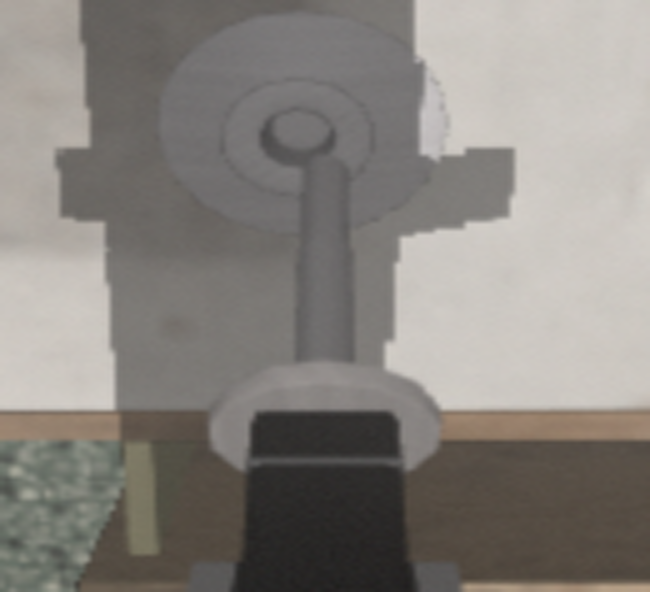

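View pics/s5d.png

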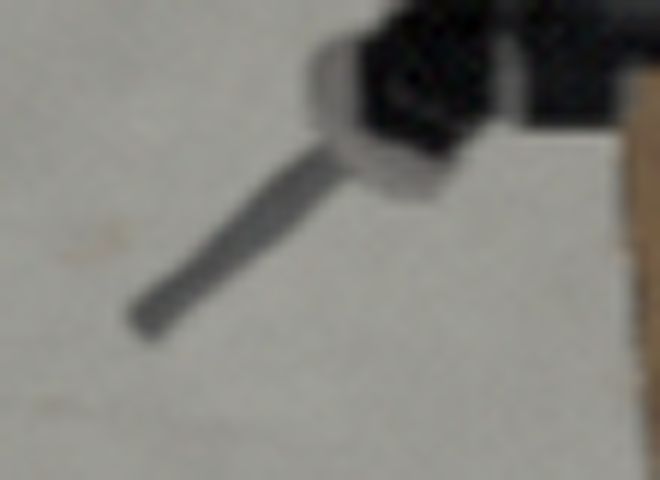

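Run:
```python
from h import *
p,im,d=load('s5');q,imw,dw=load('w15')
t,e=tri(p,(266.4,286.8),q,(254.9,123.0));print('tip tri',t,e)
tcp=np.array([395.8,240.55,241.96]);print(t-tcp)
ps=onz(q,298/5+190-.4,136/3.7+80-.4,84);print('stand rim',ps)
# side ray at y plane
r=ray(p,266.4,286.8);k=(240.6-p['position'][1])/r[1];print('side@y',p['position']+r*k-tcp)
# collar center in side: ellipse
v=(t-tcp)+np.array([0,0,-19]);
print('angle', np.degrees(np.arctan2((t-tcp)[0],-(t-tcp)[2]+19)),np.hypot((t-tcp)[0],-(t-tcp)[2]+19))
```

```text
tip tri [461.43381736 239.9414925  166.07577101] 0.5309026453290117
[ 65.63381736  -0.6085075  -75.88422899]
stand rim [462.55988732 245.5270165   84.        ]
side@y [ 6.53925797e+01  5.00000000e-02 -7.48889215e+01]
angle 34.67258839456837 115.37250492630467
```

>>> {"api": "play_rows", "payload": {"slide": [[2, 40, -8], [4, 90, -16], [5, 145, -20], [6, 200, -20], [6, 250, -20]], "turn": [0, 0, 0, 0, 0], "fingers": [0, 0, 0, 0, 0]}}

```text
clock: 19.27
eef_pos: [400.8, -10.9, 262.2]
tool_rot: [3.136, 0.013, -0.0]
force: [1.2, 0.4, -0.4]
width: 17.2
```

Run:
```python
from h import *
s=ctrl.read_state();print(s['clock'],s['eef_pos'],s['tool_rot'])
for T in ((420,-120,262),(500,-265,250),(555,-265,186)): print(rel(T,0))
```

```text
19.275 [400.77695081 -10.87807708 262.18298728] [ 3.13606115e+00  1.25291609e-02 -2.85563277e-05]
(array([ 19.2, 109.1,   0.5]), np.float64(-0.0))
(array([ 99.4, 254.1,  12.3]), np.float64(-0.0))
(array([155.2, 253.7,  75.6]), np.float64(-0.0))
```

>>> {"api": "play_rows", "payload": {"slide": [[5, 55, 0], [18, 110, 0], [45, 160, 5], [75, 205, 8], [100, 254, 12]], "turn": [0, 0, 0, 0, 0], "fingers": [0, 0, 0, 0, 0]}}

```text
clock: 19.9
eef_pos: [500.8, -265.2, 248.5]
tool_rot: [3.139, 0.015, 0.001]
force: [1.2, 0.6, -0.9]
width: 16.9
```

>>> {"api": "play_rows", "payload": {"slide": [[15, 0, 15], [30, 0, 35], [45, 0, 55], [45, 0, 55], [45, 0, 55]], "turn": [0, 0, 0, 0, 0], "fingers": [0, 0, 0, 0, 0]}}

```text
clock: 20.52
eef_pos: [543.9, -265.4, 192.7]
tool_rot: [3.14, 0.017, 0.001]
force: [-0.4, -0.6, -0.0]
width: 17.5
```

Run:
```python
from h import *
s=ctrl.read_state();print(s['clock'],s['eef_pos'],s['tool_rot'],s['force'])
p,im,d=shot('wrist','w16');q,ims,ds=shot('side','s6')
cv2.imwrite('pics/w16c.png',cv2.resize(im[40:200,170:340],None,fx=4.4,fy=3.7,interpolation=cv2.INTER_CUBIC))
cv2.imwrite('pics/s6c.png',cv2.resize(ims[100:230,170:310],None,fx=5,fy=4.6,interpolation=cv2.INTER_CUBIC))
```

```text
20.525 [ 543.87350446 -265.43267109  192.73601838] [3.13971468e+00 1.67391490e-02 6.50643707e-04] [-0.43460821 -0.56816467 -0.03327554]
```

View pics/w16c.png

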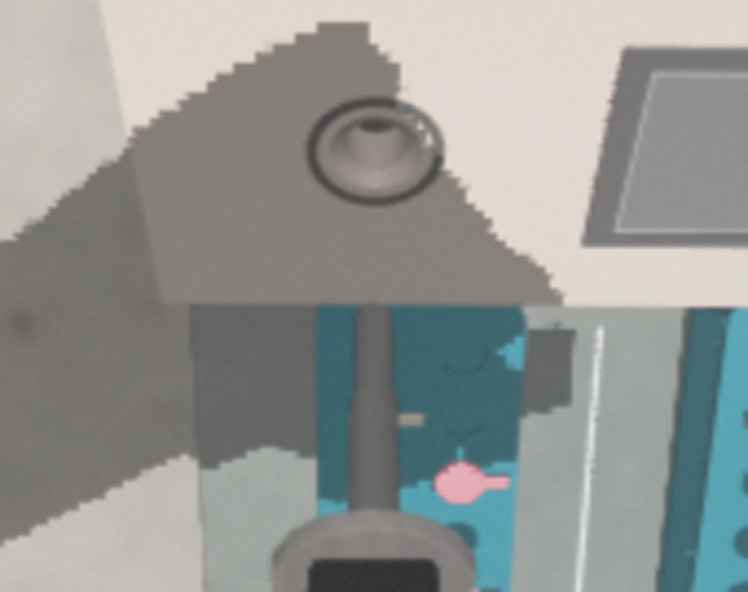

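View pics/s6c.png

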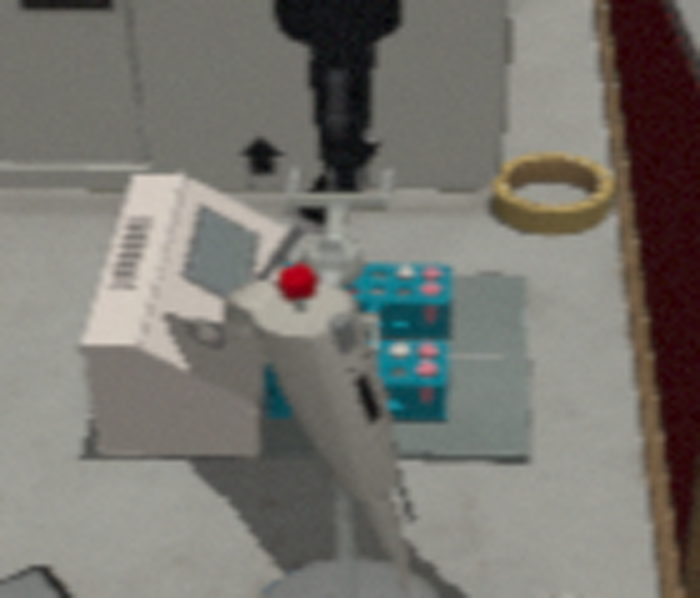

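```bash
cat >> h.py <<'E'
R0=R.from_euler('xyz',[3.13627,0.010386,-0.000546]).as_matrix()
RT=R0.T@np.array([65.5,-0.6,-75.6])   # tip in tool frame
AX=R0.T@(np.array([65.5,-0.6,-94.6])/np.linalg.norm([65.5,-0.6,-94.6]))
def tip():
    s=ctrl.read_state();M=R.from_euler('xyz',s['tool_rot']).as_matrix()
    return s['eef_pos']+M@RT, M@AX, M, s
def panel(p,u,v,o=np.array([604.2,-326.8,0]),yaw=-0.0075):
    Rr=R.from_euler('z',yaw).as_matrix(); n=Rr@np.array([-np.sin(np.radians(35)),0,np.cos(np.radians(35))])
    q=o+[0,0,50]; d=ray(p,u,v); return p['position']+d*((q-p['position'])@n)/(d@n)
E
python3 - <<'E'
from h import *
p,im,d=load('w16')
u,v=170+375/4.4-.4,40+151/3.7-.4
print('M',panel(p,u,v))
T,a,M,s=tip();print('tip',T,'axis',a,np.degrees(np.arctan2(a[0],-a[2])))
print('tip px pred',proj(p,T),'seen',170+374/4.4-.4,40+305/3.7-.4)
Mo=np.array([643.5,-265.8,77.2]);A=np.array([.5736,-.004,-.8192])
for k in (15,0,-18,-23): 
    print(k,(M.T@(Mo-k*A-T)).round(1))
E
```

```text
M [ 643.01849567 -265.54427269   76.85855393]
tip [ 609.57390659 -265.92429459  117.68018904] axis [ 0.56556878 -0.00223708 -0.8246981 ] 34.441896132666
tip px pred [255.43254733 122.63938867] seen 254.6 122.03243243243243
15 [25.7 -0.2 27.8]
0 [34.5 -0.2 40. ]
-18 [45.1 -0.2 54.6]
-23 [48.  -0.1 58.6]
```

>>> {"api": "play_rows", "payload": {"slide": [[8, 0, 9], [16, 0, 18], [24, 0, 27], [31.5, 0, 36], [31.5, 0, 36]], "turn": [0, 0, 0, 0, 0], "fingers": [0, 0, 0, 0, 0]}}

```text
clock: 21.25
eef_pos: [575.5, -265.2, 155.8]
tool_rot: [3.14, 0.016, 0.001]
force: [0.0, 1.0, -1.2]
width: 17.0
```

Run:
```python
from h import *
p,im,d=shot('wrist','w17');q,ims,ds=shot('side','s7')
cv2.imwrite('pics/w17c.png',cv2.resize(im[40:200,190:320],None,fx=5,fy=3.7,interpolation=cv2.INTER_CUBIC))
cv2.imwrite('pics/s7c.png',cv2.resize(ims[130:190,185:265],None,fx=8,fy=8,interpolation=cv2.INTER_CUBIC))
T,a,M,s=tip();print('tip',T,'axis',a,s['clock'],s['eef_pos'],s['tool_rot'],s['force'])
Mo=np.array([643.4,-265.7,77.1]);A=np.array([.5736,-.004,-.8192])
for k in (0,-10,-18,-23): print(k,(M.T@(Mo-k*A-T)).round(1))
print(proj(p,T),proj(p,Mo))
```

```text
tip [ 640.23001611 -266.27931901   81.00086335] axis [ 0.56503178 -0.00257728 -0.82506511] 21.35 [ 575.11773725 -265.93316601  156.93663436] [3.13888248e+00 1.55088182e-02 3.43512433e-04] [ 0.12151688 -0.50970748 -0.51307495]
0 [ 3.2 -0.6  3.8]
-10 [ 9.1 -0.6 12. ]
-18 [13.8 -0.6 18.4]
-23 [16.7 -0.5 22.5]
[256.23696184 123.94551409] [255.48904021 119.45807621]
```

View pics/w17c.png

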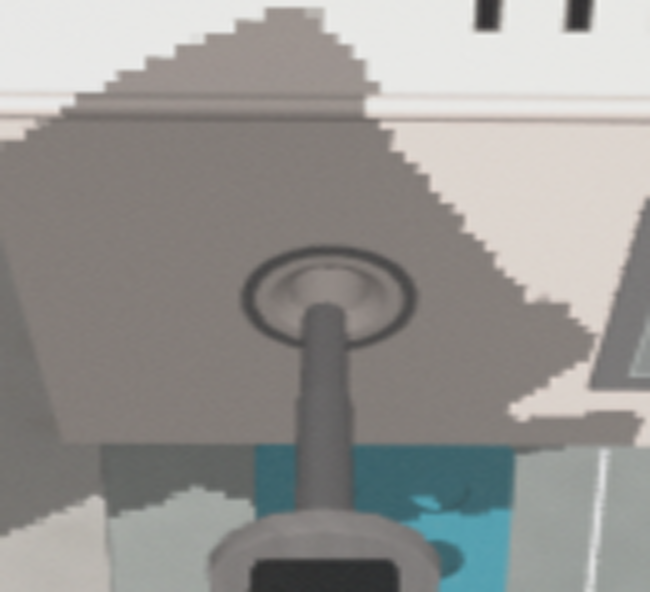

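View pics/s7c.png

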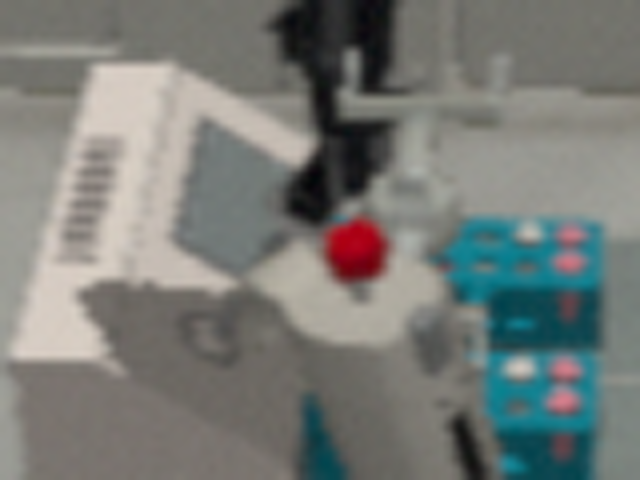

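>>> {"api": "play_rows", "payload": {"slide": [[3, 0.8, 4], [6, 0.8, 8], [9, 0.8, 12], [9, 0.8, 12]], "turn": [0, 0, 0, 0], "fingers": [0, 0, 0, 0]}}

```text
clock: 21.85
eef_pos: [584.0, -266.4, 144.3]
tool_rot: [3.139, 0.016, 0.001]
force: [0.2, 0.7, -0.7]
width: 17.0
```

Run:
```python
from h import *
p,im,d=shot('wrist','w18')
cv2.imwrite('pics/w18c.png',cv2.resize(im[60:200,190:320],None,fx=5,fy=4,interpolation=cv2.INTER_CUBIC))
T,a,M,s=tip();print('tip',T,'axis',a,s['clock'],s['eef_pos'],s['tool_rot'],s['force'],s['torque'])
Mo=np.array([643.4,-265.7,77.1]);A=np.array([.5736,-.004,-.8192])
print('depth',(T-Mo)@A,'lateral',(T-Mo)-((T-Mo)@A)*A)
for k in (0,-10,-18,-23): print(k,(M.T@(Mo-k*A-T)).round(1))
```

```text
tip [ 648.97627222 -266.97154253   68.55477312] axis [ 0.56466628 -0.00235723 -0.82531596] 21.9 [ 583.89761704 -266.64769202  144.51946071] [3.13904232e+00 1.59521470e-02 5.02384195e-04] [-0.22993696  0.59266674 -0.83309965] [0.02983552 0.02145653 0.03689351]
depth 10.203885774032095 lateral [-0.27667666 -1.23072698 -0.18620365]
0 [-5.7 -1.3 -8.5]
-10 [ 0.2 -1.2 -0.4]
-18 [ 4.8 -1.2  6.1]
-23 [ 7.8 -1.2 10.2]
```

View pics/w18c.png

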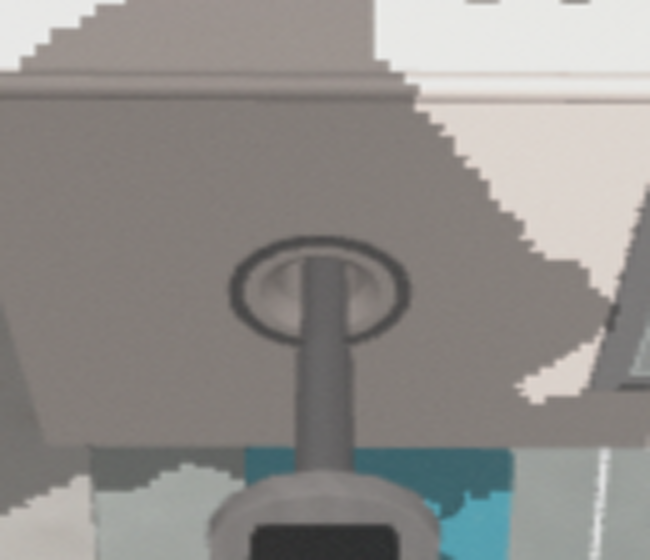

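>>> {"api": "play_rows", "payload": {"slide": [[2.4, -0.5, 3], [4.8, -0.5, 6.2], [6.5, -0.5, 8.5], [7.8, -0.5, 10.2], [7.8, -0.5, 10.2]], "turn": [0, 0, 0, 0, 0], "fingers": [0, 0, 0, 0, 0]}}

```text
clock: 22.52
eef_pos: [590.9, -266.4, 135.1]
tool_rot: [3.14, 0.017, 0.0]
force: [-3.5, 1.2, 6.7]
width: 17.5
```

Run:
```python
from h import *
T,a,M,s=tip();print('tip',T,'axis',a,s['clock'],s['eef_pos'],s['tool_rot'],s['force'],s['torque'])
Mo=np.array([643.4,-265.7,77.1]);A=np.array([.5736,-.004,-.8192])
print('depth',(T-Mo)@A,'lateral',(T-Mo)-((T-Mo)@A)*A, 'F along out', -s['force']@A)
```

```text
tip [ 655.87522963 -266.69278462   59.1273581 ] axis [ 0.56405055 -0.00207665 -0.82573765] 22.525 [ 590.8532786  -266.39156588  135.1406803 ] [3.13954929e+00 1.66971642e-02 2.66760976e-04] [-3.53675692  1.2301774   6.71140269] [0.43647451 0.64535095 0.0752631 ]
depth 21.882951096467664 lateral [-0.07683112 -0.90525282 -0.04612836] F along out 7.531585567337174
```

>>> {"api": "play_rows", "payload": {"slide": [[0.9, 0, 1.2], [0.9, 0, 1.2], [0.9, 0, 1.2], [0.9, 0, 1.2]], "turn": [0, 0, 0, 0], "fingers": [0, 0, 0, 0]}}

```text
clock: 23.02
eef_pos: [590.9, -266.4, 135.1]
tool_rot: [3.14, 0.018, 0.0]
force: [-4.2, 2.2, 8.6]
width: 17.2
```

Run:
```python
from h import *
T,a,M,s=tip();print('tip',T,s['clock'],s['eef_pos'],s['tool_rot'],s['force'],s['torque'])
Mo=np.array([643.4,-265.7,77.1]);A=np.array([.5736,-.004,-.8192])
print('depth',(T-Mo)@A, 'F along out', -s['force']@A)
p,im,d=shot('wrist','w19')
cv2.imwrite('pics/w19c.png',cv2.resize(im[60:200,190:320],None,fx=5,fy=4,interpolation=cv2.INTER_CUBIC))
```

```text
tip [ 655.81784829 -266.69769138   59.01375991] 23.025 [ 590.85957537 -266.4487351   135.08169533] [3.14047686e+00 1.75334458e-02 1.79749933e-06] [-4.20548649  2.21986628  8.62158872] [0.53125726 0.71837229 0.0951638 ]
depth 21.943116432733476 F along out 9.483951999868712
```

View pics/w19c.png

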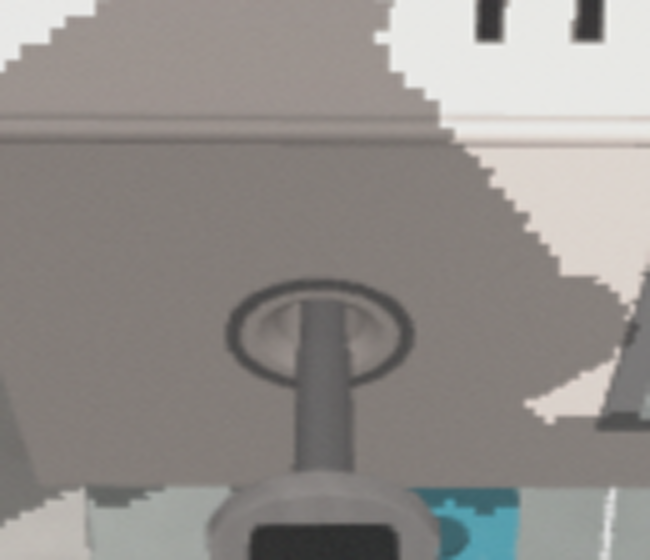

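>>> {"api": "play_rows", "payload": {"slide": [[-0.6, 0, -0.8], [-0.6, 0, -0.8]], "turn": [0, 0], "fingers": [0, 0]}}

```text
clock: 23.32
eef_pos: [590.3, -266.4, 136.1]
tool_rot: [3.141, 0.017, 0.0]
force: [-0.8, 0.4, 2.6]
width: 17.5
```

>>> {"api": "play_rows", "payload": {"slide": [[-0.6, 0, -0.8], [-0.6, 0, -0.8]], "turn": [0, 0], "fingers": [0, 0]}}

```text
clock: 23.58
eef_pos: [589.8, -266.4, 136.9]
tool_rot: [3.141, 0.017, 0.0]
force: [-1.6, 0.8, 2.6]
width: 17.1
```

>>> {"api": "play_rows", "payload": {"slide": [[-0.6, 0, -0.8], [-0.6, 0, -0.8]], "turn": [0, 0], "fingers": [0, 0]}}

```text
clock: 23.82
eef_pos: [589.2, -266.4, 137.6]
tool_rot: [3.141, 0.017, 0.0]
force: [-0.9, -0.2, 1.5]
width: 17.6
```

>>> {"api": "play_rows", "payload": {"slide": [[-0.6, 0, -0.8], [-0.6, 0, -0.8]], "turn": [0, 0], "fingers": [0, 0]}}

```text
clock: 24.08
eef_pos: [588.7, -266.4, 138.4]
tool_rot: [3.141, 0.017, 0.0]
force: [-1.1, 0.6, 0.7]
width: 17.4
```

>>> {"api": "play_rows", "payload": {"slide": [[-0.9, 0, -1.2], [-0.9, 0, -1.2]], "turn": [0, 0], "fingers": [0, 0]}}

```text
clock: 24.32
eef_pos: [587.8, -266.5, 139.6]
tool_rot: [3.14, 0.017, -0.0]
force: [-0.7, -0.0, 0.1]
width: 17.0
```

>>> {"api": "play_rows", "payload": {"slide": [[-1.2, 0, -1.6], [-1.2, 0, -1.6]], "turn": [0, 0], "fingers": [0, 0]}}

```text
clock: 24.58
eef_pos: [586.5, -266.5, 141.2]
tool_rot: [3.14, 0.017, -0.0]
force: [-0.3, 0.3, -1.3]
width: 17.4
```

>>> {"api": "play_rows", "payload": {"slide": [[-6, 0, -8], [-14, 0, -20], [-23, 0, -33], [-45, -5, -70], [-70, -10, -110]], "turn": [0, 0, 0, 0, 0], "fingers": [0, 0, 0, 0, 0]}}

```text
clock: 25.2
eef_pos: [517.2, -256.3, 253.9]
tool_rot: [3.14, 0.017, -0.0]
force: [0.8, -0.4, 0.0]
width: 17.4
```

Run:
```python
from h import *
T,a,M,s=tip();print('tip',T,s['clock'],s['eef_pos'],s['tool_rot'],s['force'],s['qpos'])
p,im,d=shot('wrist','w20')
for X in ((410,-60,262),(402,0,262),(400,240,245)): print(rel(X,0.0))
```

```text
tip [ 582.19086452 -256.59372891  177.8889041 ] 25.2 [ 517.20568932 -256.30118722  253.9337029 ] [ 3.14032610e+00  1.71779340e-02 -4.95096975e-04] [ 0.84868654 -0.43522992  0.04751719] [-0.09369881  0.63400557  0.83576883  1.69925371 -0.51455838  1.05993023
 -0.66105909]
(array([-106.1, -197.9,   -1.9]), np.float64(-0.004))
(array([-114.3, -257.9,   -2. ]), np.float64(-0.004))
(array([-117. , -497.9,   14.3]), np.float64(-0.004))
```

View pics/w20.png

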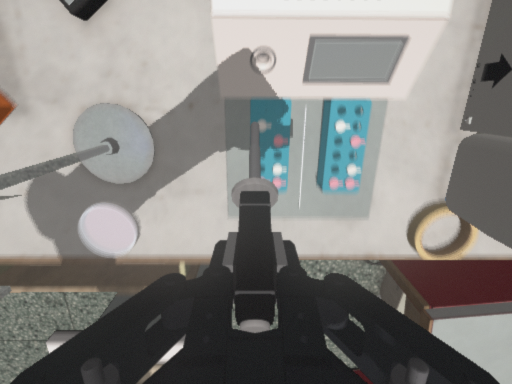

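>>> {"api": "play_rows", "payload": {"slide": [[-30, -45, 0], [-58, -95, 0], [-85, -148, -2], [-106, -200, -2], [-113, -255, -2]], "turn": [0, 0, 0, 0, 0], "fingers": [0, 0, 0, 0, 0]}}

```text
clock: 25.88
eef_pos: [401.7, -1.8, 262.6]
tool_rot: [3.141, 0.012, -0.006]
force: [0.7, 0.6, -1.2]
width: 17.5
```

>>> {"api": "play_rows", "payload": {"slide": [[-3, -58, 0], [-3, -116, 0], [-3, -174, 0], [-3, -225, 0], [-3, -247, 0]], "turn": [0, 0, 0, 0, 0], "fingers": [0, 0, 0, 0, 0]}}

```text
clock: 26.5
eef_pos: [399.5, 248.0, 262.8]
tool_rot: [-3.141, 0.012, -0.002]
force: [0.4, -0.7, -0.3]
width: 17.2
```

>>> {"api": "play_rows", "payload": {"slide": [[0, 0, 0], [0, 0, 0]], "turn": [0, 0], "fingers": [0, 0]}}

```text
clock: 26.75
eef_pos: [399.7, 246.1, 263.1]
tool_rot: [-3.141, 0.012, -0.004]
force: [0.5, 0.4, -0.6]
width: 17.6
```

Run:
```python
from h import *
T,a,M,s=tip();print('tip',T,s['clock'],s['eef_pos'],s['tool_rot'],s['force'],s['qpos'])
p,im,d=shot('wrist','w21');q,ims,ds=shot('side','s8')
cv2.imwrite('pics/w21c.png',cv2.resize(im[60:220,190:320],None,fx=5,fy=3.7,interpolation=cv2.INTER_CUBIC))
cv2.imwrite('pics/s8c.png',cv2.resize(ims[240:360,210:330],None,fx=5,fy=5,interpolation=cv2.INTER_CUBIC))
print(proj(p,T),proj(q,T)); S=np.array([462.5,245.5,84])
print(proj(p,S),proj(q,S))
for dz in (30,10,-11): print(dz,(M.T@(S+[0,0,dz]-T)).round(1))
```

```text
tip [465.08436482 245.6685466  187.44577386] 26.75 [399.67101536 246.08535771 263.12199192] [-3.14144123  0.01152036 -0.00401557] [ 0.48835442  0.37045966 -0.55246944] [-1.27408205  0.49145757  0.98527496  1.96901572 -0.5057142   0.96078237
 -1.61112321]
[255.06074987 123.37100933] [264.70660488 282.95069068]
[254.99277719 118.5778621 ] [264.97449285 310.76925962]
30 [-1.7  0.2 73.5]
10 [-1.5  0.2 93.5]
-11 [ -1.3   0.2 114.5]
```

View pics/w21c.png

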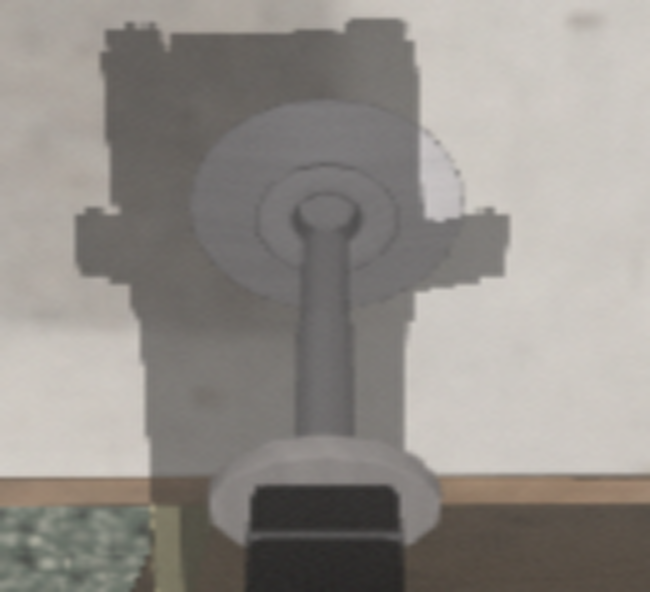

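View pics/s8c.png

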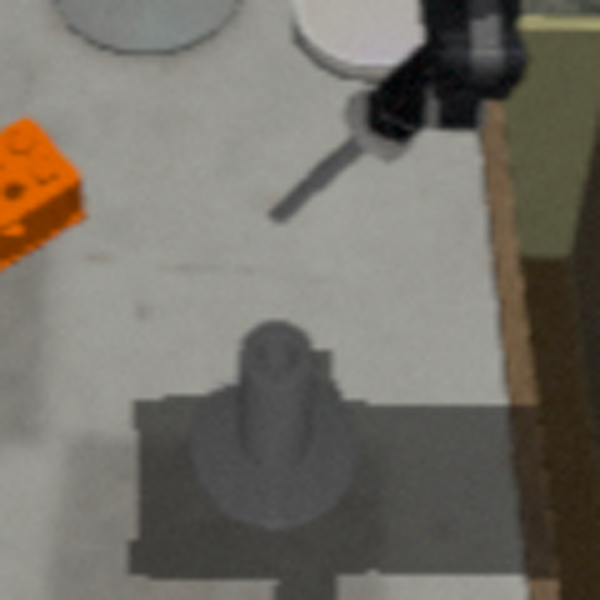

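>>> {"api": "play_rows", "payload": {"slide": [[-0.3, 0, 25], [-0.6, 0, 55], [-0.9, 0, 80], [-1, 0, 92], [-1, 0, 92]], "turn": [0, 0, 0, 0, 0], "fingers": [0, 0, 0, 0, 0]}}

```text
clock: 27.48
eef_pos: [397.8, 245.2, 171.1]
tool_rot: [3.142, 0.012, -0.007]
force: [-0.5, -0.6, -0.8]
width: 17.1
```

Run:
```python
from h import *
T,a,M,s=tip();print('tip',T,s['clock'],s['eef_pos'],s['tool_rot'],s['force'])
p,im,d=shot('wrist','w22');q,ims,ds=shot('side','s9')
cv2.imwrite('pics/w22c.png',cv2.resize(im[60:220,190:320],None,fx=5,fy=3.7,interpolation=cv2.INTER_CUBIC))
cv2.imwrite('pics/s9c.png',cv2.resize(ims[270:350,225:325],None,fx=7,fy=7,interpolation=cv2.INTER_CUBIC))
S=np.array([462.5,245.5,84])
for dz in (0,-11): print(dz,(M.T@(S+[0,0,dz]-T)).round(1))
```

```text
tip [463.11975381 244.63512895  95.32954911] 27.475 [397.76193095 245.23062729 171.05253354] [ 3.14157395  0.01223599 -0.00655785] [-0.51900263 -0.63613952 -0.82215962]
0 [-0.5 -0.9 11.3]
-11 [-0.4 -0.9 22.3]
```

View pics/w22c.png

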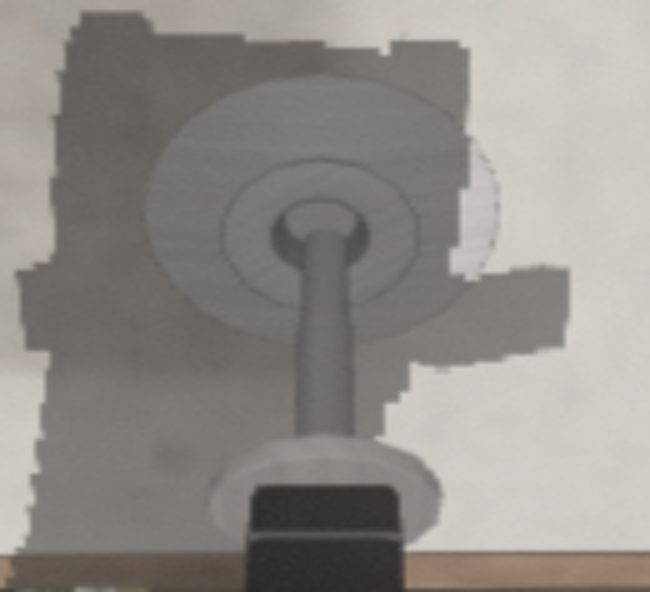

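View pics/s9c.png

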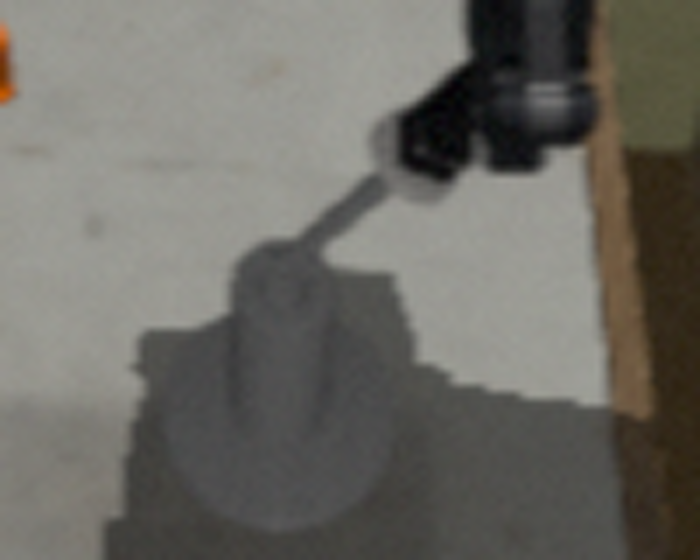

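>>> {"api": "play_rows", "payload": {"slide": [[0, -0.9, 7], [1.5, -0.9, 12], [3, -0.9, 16], [3.5, -0.9, 20], [3.5, -0.9, 20]], "turn": [0, 0, 0, 0, 0], "fingers": [0, 0, 0, 0, 0]}}

```text
clock: 28.2
eef_pos: [401.6, 246.6, 151.5]
tool_rot: [-3.141, 0.011, -0.006]
force: [0.1, -0.6, -0.5]
width: 17.0
```

Run:
```python
from h import *
T,a,M,s=tip();print('tip',T,s['clock'],s['eef_pos'],s['tool_rot'],s['force'])
```

```text
tip [467.06688789 246.13545529  75.8881396 ] 28.2 [401.60890222 246.63443024 151.52525441] [-3.14089537  0.01092167 -0.00589274] [ 0.10561705 -0.57864826 -0.54252456]
```

>>> {"api": "play_rows", "payload": {"slide": [[7, 0, -3.5], [14, 0, -7], [21, 0, -10], [29, 0, -12.5], [37, 0, -14.5]], "turn": [0, 0, 0, 0, 0], "fingers": [0, 0, 0, 0, 0]}}

```text
clock: 28.82
eef_pos: [436.8, 246.4, 165.6]
tool_rot: [-3.141, 0.016, -0.005]
force: [-4.7, 0.1, 1.2]
width: 17.4
```

Run:
```python
from h import *
s=ctrl.read_state();print(s['clock'],s['eef_pos'],s['tool_rot'],s['force'])
q,ims,ds=shot('side','s10')
cv2.imwrite('pics/s10c.png',cv2.resize(ims[250:350,215:325],None,fx=6,fy=6,interpolation=cv2.INTER_CUBIC))
```

```text
28.825 [436.75375474 246.44216802 165.57023211] [-3.14071395  0.01626349 -0.00526386] [-4.66154155  0.06508899  1.19449699]
```

View pics/s10c.png

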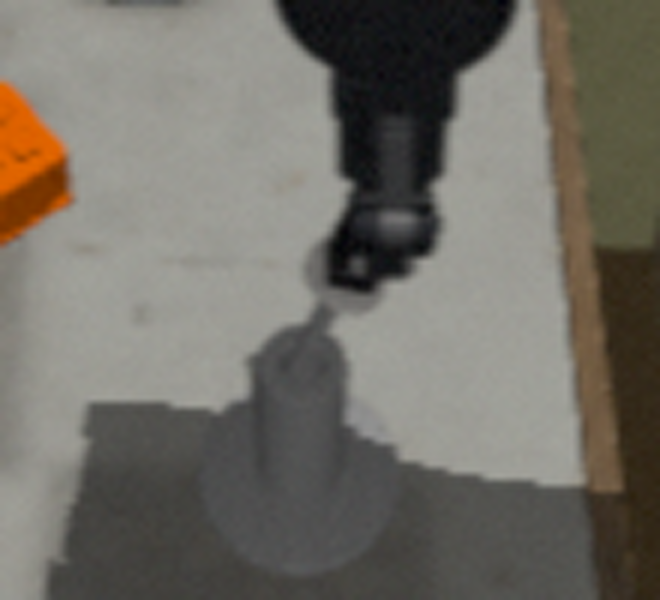

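>>> {"api": "play_rows", "payload": {"slide": [[7, 0, -1.2], [14, 0, -2.2], [21, 0, -3], [27, 0, -3.4], [31, 0, -3.4]], "turn": [0, 0, 0, 0, 0], "fingers": [0, 0, 0, 0, 0]}}

```text
clock: 29.5
eef_pos: [469.8, 246.3, 168.9]
tool_rot: [-3.141, 0.014, -0.006]
force: [-5.2, 1.4, 2.2]
width: 17.4
```

Run:
```python
from h import *
s=ctrl.read_state();print(s['clock'],s['eef_pos'],s['tool_rot'],s['force'])
q,ims,ds=shot('side','s11');p,im,d=shot('wrist','w23')
cv2.imwrite('pics/s11c.png',cv2.resize(ims[230:350,205:325],None,fx=5,fy=5,interpolation=cv2.INTER_CUBIC))
```

```text
29.5 [469.75312563 246.25724836 168.88261868] [-3.14055037  0.0138744  -0.00574747] [-5.19349912  1.39087884  2.22719662]
```

View pics/s11c.png

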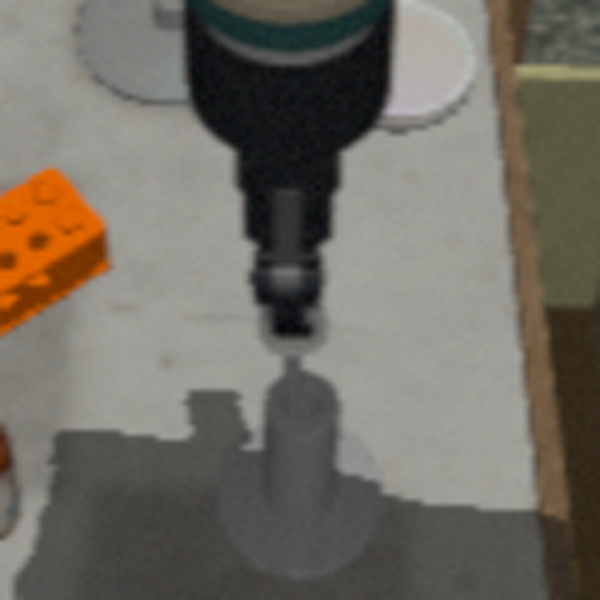

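View pics/w23.png

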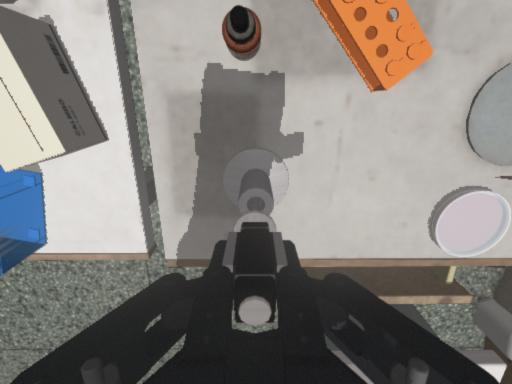

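>>> {"api": "play_rows", "payload": {"slide": [[-4, 0.5, 0], [-6.5, 0.7, 2], [-6.8, 0.7, 20], [-6.8, 0.7, 40], [-6.8, 0.7, 45]], "turn": [0, 0, 0, 0, 0], "fingers": [0, 0, 0, 0, 0]}}

```text
clock: 30.22
eef_pos: [462.1, 245.2, 122.3]
tool_rot: [3.141, 0.014, -0.006]
force: [0.4, -1.0, 1.0]
width: 16.9
```

>>> {"api": "play_rows", "payload": {"slide": [[0, 0, 5], [0, 0, 8], [0, 0, 11], [0, 0, 11]], "turn": [0, 0, 0, 0], "fingers": [0, 0, 0, 0]}}

```text
clock: 30.72
eef_pos: [462.0, 245.2, 111.3]
tool_rot: [3.141, 0.014, -0.006]
force: [-0.2, -1.0, -1.1]
width: 17.8
```

Run:
```python
from h import *
s=ctrl.read_state();print(s['clock'],s['eef_pos'],s['tool_rot'],s['force'])
q,ims,ds=shot('side','s12');p,im,d=shot('wrist','w24')
a=cv2.resize(ims[250:350,215:315],None,fx=5,fy=5,interpolation=cv2.INTER_CUBIC)
cv2.imwrite('pics/s12c.png',a)
```

```text
30.725 [462.03414784 245.23648784 111.31392021] [ 3.14117292  0.01417758 -0.00617601] [-0.23217534 -0.98876304 -1.09740362]
```

View pics/s12c.png

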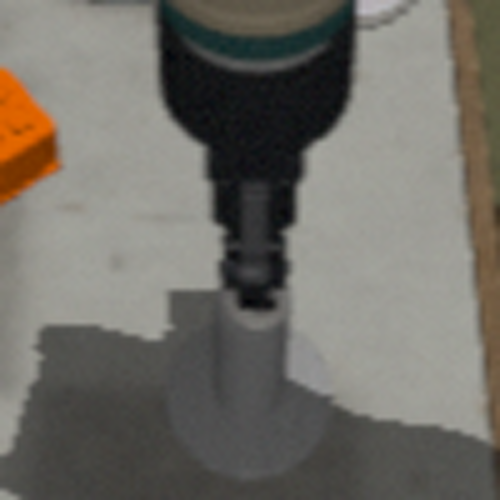

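The collar is on the rim or within about 1 mm of it. I'll settle slightly, open, and rise straight up.

>>> {"api": "play_rows", "payload": {"slide": [[0, 0, 0.8], [0, 0, 0.8], [0, 0, 0.8]], "turn": [0, 0, 0], "fingers": [0, 0, 0]}}

```text
clock: 31.2
eef_pos: [462.1, 245.3, 110.7]
tool_rot: [3.141, 0.014, -0.006]
force: [0.0, 0.1, -0.6]
width: 17.7
```

>>> {"api": "play_rows", "payload": {"slide": [[0, 0, 0], [0, 0, 0], [0, 0, 0], [0, 0, 0], [0, 0, 0]], "turn": [0, 0, 0, 0, 0], "fingers": [0.3, 0.6, 1, 1, 1]}}

```text
clock: 31.82
eef_pos: [462.1, 245.3, 110.7]
tool_rot: [3.141, 0.014, -0.006]
force: [0.1, -0.1, -0.1]
width: 85.2
```

>>> {"api": "play_rows", "payload": {"slide": [[0, 0, -20], [0, 0, -55], [0, 0, -100], [-30, 0, -130], [-60, 0, -140]], "turn": [0, 0, 0, 0, 0], "fingers": [1, 1, 1, 1, 1]}}

```text
clock: 32.45
eef_pos: [404.5, 245.7, 253.1]
tool_rot: [-3.14, 0.011, -0.007]
force: [-0.9, 0.2, 0.0]
width: 85.3
```

Run:
```python
from h import *
s=ctrl.read_state();print(s['clock'],s['eef_pos'],s['tool_rot'],s['force'],s['width'])
p,im,d=shot('wrist','w25');q,ims,ds=shot('side','s13');t,imt,dt=shot('top','t2')
a=cv2.resize(ims[250:360,215:325],None,fx=5,fy=5,interpolation=cv2.INTER_CUBIC)
b=cv2.resize(imt[120:230,270:380],None,fx=5,fy=5,interpolation=cv2.INTER_CUBIC)
cv2.imwrite('pics/fin.png',cv2.resize(np.hstack([a,b]),(800,400)))
for z in (43,): print(racks(t,imt,z))
t1,imt1,_=load('t1');print(racks(t1,imt1,43))
```

```text
32.45 [404.45372357 245.68657786 253.14509873] [-3.14010285  0.01149953 -0.00683132] [-0.89937909  0.19505516  0.04944277] 85.32515156025566
[((542.4466552734375, -375.8522033691406), (55.733333587646484, 122.04573822021484), 88.81953430175781), ((543.0428466796875, -277.06854248046875), (120.61389923095703, 50.47588348388672), 0.6820342540740967)]
[((542.298828125, -376.38055419921875), (120.80548095703125, 53.71934127807617), 0.4894726574420929), ((542.9945678710938, -277.2386474609375), (120.5340347290039, 50.569068908691406), 0.8873410820960999)]
```

View pics/fin.png

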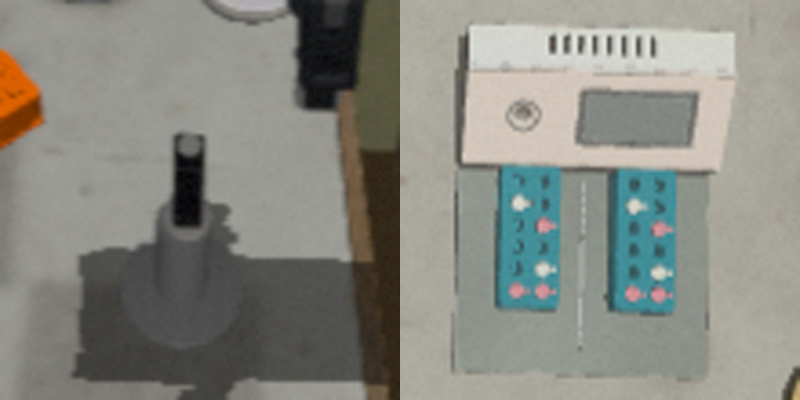

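View pics/w25.png

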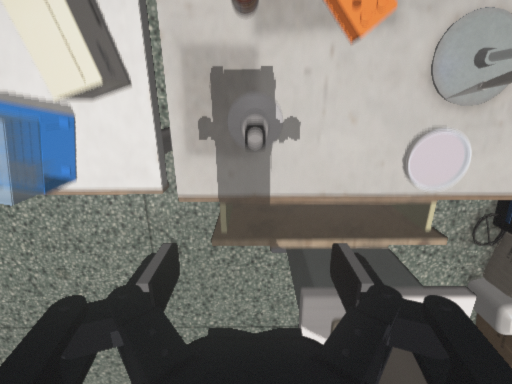

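The stylus is upright in its stand (about 188,180 in the left half), and both racks are flush and even (about 528,238 and 643,240 in the right half). The arm is clear, so I'm handing in.

>>> {"api": "play_rows", "payload": {"slide": [[0, 0, 0], [0, 0, 0]], "turn": [0, 0], "fingers": [1, 1]}}

```text
clock: 32.85
eef_pos: [403.7, 246.0, 251.7]
tool_rot: [-3.141, 0.014, -0.005]
force: [0.5, -0.6, -0.7]
width: 85.3
```

Run:
```python
from cell import ctrl
print(ctrl.read_state()['clock'],ctrl.finish_job())
```

```text
the job is handed in; nothing more can be done
32.85 None
```

The job is done and handed in at 32.9 s. Both racks are against the fence, the button was pressed and sprang back, and the stylus is upright in its stand.

- **Racks:** I gripped each rack, turned it square, slid it to the fence and felt contact at about 7 N. In the last pictures both stand flush and even, with centres at x ≈ 543.0 and 542.4 mm (the reader is turned about -0.4°). They had moved by no more than about 0.5 mm since the picture taken before the press.
- **Button:** The arm's moves could not tilt the tool, so I levered the held stylus to about 34.7° against the stand's rim. I then pressed along the bore until the tip stopped advancing while the force rose to about 9.5 N, and held it there for about half a second. On the way out the force fell off over roughly 5 mm, as the spring should.
- **Stylus:** I levered it upright again in the stand's bore, seated it and let go. The side view shows it upright with the collar on the rim.

**Checks that disagreed:**
- The estimated tip depth at the stop was 21.9 mm against a nominal 23 mm. I put that down to camera calibration error, because the force pattern matches a fully pressed button.
- The top view's rack angles (about +0.7° and -1.2°, from only a few pixels) scatter around the -0.5° that the closer wrist view gave for both.

I saw no bystander object moved in the last views. I did not check each one separately.

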